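# Set a wheel-speed pickup to its ring with a 3 mm blade gauge

## Task

Set the air gap of the wheel-speed pickup on the leaning hub stand to 3 mm: take the red-handled 3 mm gauge from its stand, push its blade down into the gap between the pickup's nose and the toothed ring until the collar sits on the ring, let go, and slide the pickup in from behind until it nips the blade. Then draw the gauge out without shifting the pickup and put it back, fully home, in the free slot of the gauge stand. Push firmly but not hard, and leave the other gauges and everything lying about as they are.

Things in the scene. Friction and masses are not known exactly. Their poses are not given: they have to be found in the camera images.
- hub_stand: Grey folded-steel bench stand, fixed, base 150 x 104 mm (x by y), origin at the centre of its underside, z up. Its upper face leans 25 degrees towards its own -x (to the robot's left), rising along +x. All on it is square to this leaning face, so blade and fingers must come in tilted 25 degrees, along the face's normal.
- toothed_ring: Steel ring, 20 teeth, 72 mm over the crests, fixed on the leaning face. Its frame leans with the face: z out of it (25 degrees from vertical), x uphill away from the pickup, y level; origin on the ring's axis, on the face. Ring from z = 8 mm to its flat top at z = 32 mm. The tooth facing the pickup has its flat crest at x = -36 mm, y = 0, 6.4 mm wide.
- pickup: Black block 16 mm wide (y), z 12 to 32 mm (top level with the ring's), axes as the ring's, origin on the leaning face below the flat steel nose (x = 0, 14 mm wide, z 13 to 31). At x = -51 to -58 mm a flange, 30 mm wide, z 8 to 36 mm. An aluminium clip (ring frame x -82 to -66, 32 mm wide, top z = 38 mm) holds the block; free room behind the flange.
- pickup_nose (a point): Centre of the pickup's flat nose, 22 mm above the leaning face; axes like the ring's. The gap is the distance from it to the tooth's crest along the ring's x: 5.5 to 9 mm at the start; at 3 mm this point is at x = -39 mm of the ring's frame.
- pickup_back (a point): Centre of the yellow patch on the back of the pickup's flange, 22 mm above the leaning face; axes like the ring's. Push here along +x of the ring (25 degrees uphill). The pickup slides along that line only, with about 5 N of steady friction, and stays wherever it is left; it has no spring. A blade that stands a little cocked binds early, with the gap still 4 to 5 mm; pushed on with 15 to 20 N it straightens.
- gauge_stand: Aluminium block, fixed, 130 x 56 x 34 mm (x, y, z), origin at the centre of its underside, with three upright slots right through it, 8 mm (along x) by 20 mm (along y), at x = -42, 0 and 42 mm, y = 0. It stands level, on the robot's side of the hub stand. The three gauges stand in the slots, in any order.
- gauge_red: 3 mm gauge, loose, 70 g. Origin: mid of the collar's underside; z along the handle. Red square handle 14 x 14 mm, z 4 to 38 mm; collar 20 x 20 mm, z 0 to 4; steel blade 3 mm thick (x), 14 mm wide (y), z 0 to -26, last 5 mm thinned to 1.8 x 12 mm. In the stand it hangs by its collar, blade width along the stand's y. Home in the gap: origin at z = 32 mm of the ring's frame, blade width along its y.
- gauge_blue: Gauge like the red one but with a blue handle and a 4.5 mm blade; leave in its slot.
- gauge_yellow: Gauge like the red one but with a yellow handle and a 6 mm blade; leave in its slot.
- spark_plug: Spark plug lying near the stand, 78 mm long. Bystander.
- penlight: Grey penlight, 113 mm long, lying. Bystander.
- tape_roll: Roll of black tape, 68 mm across, 19 mm high, lying flat. Bystander.
- can_dry_lube: White spray can, 67 mm across, 234 mm tall, upright. Bystander.
- can_post_wash: Red and black spray can, 68 mm across, 218 mm tall, upright. Bystander.
- ratchet: Chrome ratchet handle, 194 mm long, 16 mm high, lying. Bystander.

How it is judged:
By the outcome, as a careful person would: the job done as asked, in the order asked, and still so for the second after the job is handed in, with the robot touching nothing.
It also fails if it takes over 64 s, if anything falls off the work surface, if the arm or the gripper's body presses on something with over 40 N, if the wrist force passes 120 N, or if a joint passes its speed limit or range.

## Robot

A 6-joint arm with a two-finger parallel gripper is mounted at the origin on a cart in front of the work surface, level with it; the furniture and walls round the work are solid. World frame = base frame: x ahead of the robot, y to its left, z up, the work surface at z = 0. Lengths are in mm, angles in rad, forces in N, time in s.
With the tool pointing down it reaches from about 325 to 900 mm from the base axis. Payload 6.1 kg.
Tool frame: the origin (TCP) lies on the centre line of the jaws, within the pads' length; the fingertips stand 22 mm ahead of it and the grasp point (between the pads) lies 3 mm ahead of it; z points along the fingers, y is the line along which they close (so a half turn about z gives the same grasp; the last joint's range is limited). The gripper opens to 87 mm and grips with 3 to 60 N. Pads are 19 mm wide; open, the fingers measure 117 mm over their backs; the gripper's body (75 mm by 190 mm) begins 51 mm behind the grasp point.
Start: joints at [1.027, 0.22, 1.526, -0, 1.395, -0.126], TCP at [253.592, 571.233, 244.538] pointing down, gripper open.
Joint ranges: [-2.98, 2.98], [-0.91, 2.08], [0.09, 2.57], [-1.24, 4.39], [0.2, 2.65], [-2.68, 2.68]. Speed limits (rad/s): [2.57, 2.57, 3.01, 3.14, 3.14, 3.14].

## Interface

Orientations are given as a unit quaternion [w, x, y, z].
In Python, from station import arm gives the robot as it stands.
- The arm moves only by the tool jog_arm, never from a script. Its argument "targets" is a list of rows, each a list of 2 entries, a list of its own where there are three numbers: the shift along the tool's x, y, z in m, then the turn about the tool's z in rad. A call has 1 to 8 rows; each row shifts and turns the commanded pose from where the row before left it, along the tool's axes as they then stand; what a row does not reach is not made up. A row lasts 1/8 s, in which the tool goes at most 62.5 mm and 10.7 degrees, less where a joint would pass 70% of its speed; a pose out of reach is approached as far as the arm can. A call is refused whole if a number of a shift passes 0.0625 or a number of a turn 0.188, either way. A call with a gripper value outside its range is refused whole. "fingers" is the finger opening in m, from 0 to 0.087, set as the call begins (left out, the last holds). The fingers move at their own pace and stop on an object; "force" is the grip in N (left out, the last holds). Time passes only in rows, so rows that do not move let the fingers close. It gives the time, the measured TCP pose, the force, the opening and the grip force at its end, in the units of the state.
- arm.observe(): the state, without advancing time (a new reading comes with each control period).
- arm.grab_frame(name): name is "scene" or "top"; returns the picture (400x640x3 uint8, blue, green, red); there is no depth.
- arm.get_calibration(name): a dict with "K" (3x3 intrinsics, pixels), "position" and "orientation" of the camera in the world. Camera axes: x right, y up, looking along -z (the intrinsics and any distortion apply to the point x, -y, -z); pixel columns grow to the right and rows downward; lengths in mm; the calibration is good to about 2 mm. A picture is of the moment at which its call begins. get_calibration takes no time and is no camera call.
- arm.sign_off(): hands the job in; it is judged then, once.
The state is a dict: "clock": time; "q": joint angles; "joint_velocities": joint speeds; "joint_torque": joint torques, N m; "eef_pos": TCP position; "eef_rot": TCP orientation; "ft_force": force on the tool from outside, world axes, zero at the start; "wrist_torque": the same for the moment, N m; "grip_width": finger opening in mm; "grip_force": force on a finger pad.
Only numpy, scipy, OpenCV 4.12 (cv2) and the standard library are available. Lean on these libraries where they do the work, as an engineer would, in place of code of your own. Each camera call takes 0.05 s, during which the arm holds its last target. There are 200 camera calls.

## Working session

There is one attempt and no reset: what is moved stays moved. The work goes in short steps, Python scripts to look and compute and a tool call to move; the robot and the scene stay as the last step left them, time stands still between calls to the robot, and variables do not carry over. Pictures are saved under pics/ and viewed, at most 10 in all, crops included, and the job is handed in when it is done.

Besides the shell and the picture viewer there is one more tool, called after ">>>" as name(argument=value, ...), one argument or row to a line, values as JSON. jog_arm: Moves the arm, as the interface text tells. Its arguments: {"type":"object","properties":{"targets":{"type":"array","items":{"type":"array"}},"fingers":{"type":"number"},"force":{"type":"number"}},"required":["targets"]}

```bash
mkdir -p pics; python3 - <<'E'
from station import arm
import cv2
s=arm.observe()
for k,v in s.items(): print(k,v)
for n in("scene","top"):
    cv2.imwrite(f"pics/{n}0.png",arm.grab_frame(n)); c=arm.get_calibration(n); print(n,c)
E
```

```text
clock 0.0
q [ 1.02689946e+00  2.21241038e-01  1.52761434e+00 -5.35162212e-05
  1.39471553e+00 -1.26103384e-01]
joint_velocities [ 1.25291635e-03 -3.33005378e-04  2.69156742e-04 -7.24779942e-04
  5.98643854e-05  8.62460343e-04]
joint_torque [ 1.23787471e-03 -4.94601452e+01 -3.87382329e+01  6.99769403e-02
  5.68690617e-02 -1.37107131e-04]
eef_pos [253.30444783 570.72455471 243.42628129]
eef_rot [-3.00319979e-04  2.07376041e-01  9.78260803e-01 -9.42803977e-04]
ft_force [-0.33897859 -0.42866623  0.1458455 ]
wrist_torque [ 0.02784644 -0.05417784 -0.04274341]
grip_force 0.0
grip_width 86.87378567421797
scene {'K': array([[400.9060036 ,   0.        , 319.25949567],
       [  0.        , 400.9060036 , 199.79747847],
       [  0.        ,   0.        ,   1.        ]]), 'position': array([221.86134882, 931.61989769, 834.39222631]), 'orientation': array([-0.2254097 , -0.08373381,  0.36873732,  0.89789304])}
top {'K': array([[380.61067874,   0.        , 322.982994  ],
       [  0.        , 380.61067874, 202.18572667],
       [  0.        ,   0.        ,   1.        ]]), 'position': array([ 406.3037625 ,  300.31521186, 1084.3010498 ]), 'orientation': array([ 0.70861419,  0.04436116, -0.05068309, -0.702374  ])}
```

View pics/scene0.png

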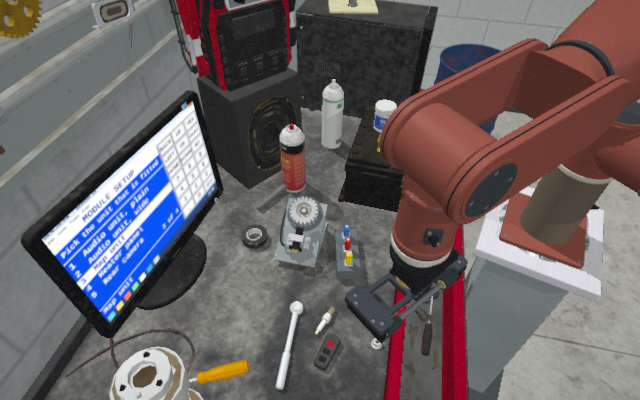

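View pics/top0.png

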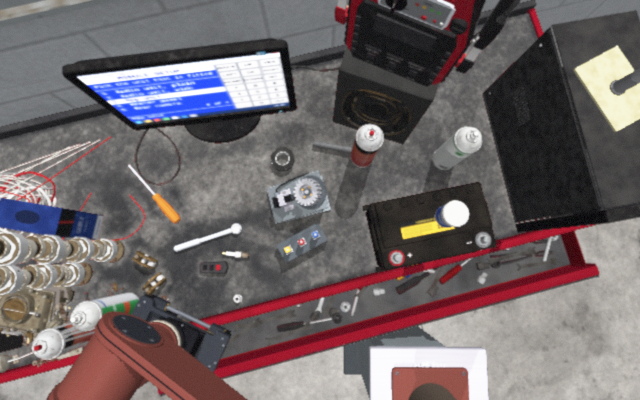

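Scene: hub stand at about (303,225), gauges at (347,245) in the scene view. Top: hub stand (300,197), gauges yellow (288,248), red (302,243), blue (316,236). I'll zoom in.

```bash
cat > h.py <<'E'
import numpy as np, cv2
from scipy.spatial.transform import Rotation as R
from station import arm
def rot(q): return R.from_quat([q[1],q[2],q[3],q[0]]).as_matrix()
CAL={n:arm.get_calibration(n) for n in("scene","top")}
def ray(n,u,v):
    c=CAL[n]; d=np.linalg.inv(c["K"])@[u,v,1]; d=rot(c["orientation"])@(d*[1,-1,-1])
    return np.array(c["position"]),d/np.linalg.norm(d)
def onz(n,u,v,z):
    p,d=ray(n,u,v); return p+d*(z-p[2])/d[2]
def onplane(n,u,v,o,nn):
    p,d=ray(n,u,v); return p+d*(np.dot(o-p,nn)/np.dot(d,nn))
def tri(a,b):
    p1,d1=ray("scene",*a); p2,d2=ray("top",*b)
    s=np.linalg.lstsq(np.c_[d1,-d2],p2-p1,rcond=None)[0]
    x,y=p1+s[0]*d1,p2+s[1]*d2
    return (x+y)/2,np.linalg.norm(x-y)
def proj(n,P):
    c=CAL[n]; x=rot(c["orientation"]).T@(np.array(P)-c["position"]); x=x*[1,-1,-1]
    u=c["K"]@x; return u[:2]/u[2]
def crop(im,u,v,w,h,k): return cv2.resize(im[v:v+h,u:u+w],None,fx=k,fy=k,interpolation=cv2.INTER_CUBIC)
E
python3 - <<'E'
from h import *
s=cv2.imread("pics/scene0.png");t=cv2.imread("pics/top0.png")
cv2.imwrite("pics/c0.png",np.hstack([crop(s,267,185,100,90,4),crop(t,255,165,90,110,4)[:360],]) if 0 else np.hstack([crop(s,268,185,98,110,4),crop(t,257,165,98,110,4)]))
for n,im in(("scene",s),("top",t)):
    h=cv2.cvtColor(im,cv2.COLOR_BGR2HSV)
    roi=np.zeros(h.shape[:2],np.uint8)
    if n=="scene": roi[220:275,330:366]=1
    else: roi[225:262,272:330]=1
    for c,lo,hi in(("r",(0,130,60),(10,255,255)),("r2",(170,130,60),(180,255,255)),("y",(20,120,80),(35,255,255)),("b",(100,120,50),(125,255,255))):
        m=cv2.inRange(h,lo,hi)*roi; y,x=np.nonzero(m)
        if len(x): print(n,c,len(x),x.mean().round(2),y.mean().round(2),x.min(),x.max(),y.min(),y.max())
E
```

```text
scene r 55 347.38 244.13 345 350 238 249
scene y 69 348.68 257.42 346 352 251 263
scene b 51 346.1 230.88 344 349 225 236
top r 4 301.75 243.25 300 303 242 244
top r2 1 299.0 242.0 299 299 242 242
top y 20 287.0 249.4 284 290 246 252
top b 7 314.71 234.57 313 317 232 236
```

View pics/c0.png

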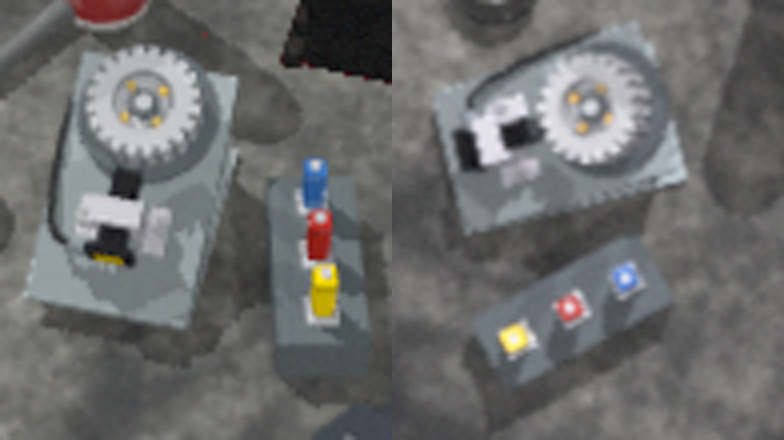

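```bash
python3 - <<'E'
from h import *
np.set_printoptions(precision=1,suppress=True)
S=lambda x,y:(268+(x+.5)/4-.5,185+(y+.5)/4-.5)
T=lambda x,y:(257+(x-392+.5)/4-.5,165+(y+.5)/4-.5)
pts={"blue":((315,164),(625,278)),"red":((318,216),(570,308)),"yel":((325,272),(515,339)),
"stud":((144,102),(592,105)),"noseblocktip":((126,172),(537,130)),
"hs_right_low":((185,326),(470,232)),"hs_left_low":((30,297),(433,92)),"hs_top_r":((237,77),(686,182)),"hs_top_l":((83,53),(640,27))}
for k,(a,b) in pts.items():
    X,e=tri(S(*a),T(*b)); print(k,X,"err",round(e,1))
for k in("blue","red","yel"):
    print(k,"top z72",onz("top",*T(*pts[k][1]),72),"scene",onz("scene",*S(*pts[k][0]),72))
for n,u in(("can_r",(369,136)),("can_w",(467,140))): print(n,onz("top",*u,225))
s=arm.observe(); print(rot(s["eef_rot"]))
E
```

```text
blue [457.7 312.6  72.2] err 0.2
red [438.1 349.   71.6] err 1.2
yel [417.1 384.9  70.7] err 0.5
stud [569.1 335.   93.3] err 2.2
noseblocktip [557.9 373.4  70.5] err 2.8
hs_right_low [491.4 422.6  13. ] err 1.3
hs_left_low [588.9 450.5  13.7] err 5.7
hs_top_r [526.4 274.6  80.4] err 11.1
hs_top_l [628.1 305.2  81. ] err 5.2
blue top z72 [457.6 312.6  72. ] scene [457.9 312.5  72. ]
red top z72 [437.5 348.8  72. ] scene [438.6 349.4  72. ]
yel top z72 [416.9 384.7  72. ] scene [417.  385.9  72. ]
can_r [679.7 186.9 225. ]
can_w [672.6 -42.5 225. ]
[[-0.9  0.4 -0. ]
 [ 0.4  0.9 -0. ]
 [ 0.  -0.  -1. ]]
```

>>> jog_arm(
  targets=[
    [[0, 0, 0], [0, 0, 0]],
  ],
)

```text
invalid input at $.targets[0][1]: expected a number
```

>>> jog_arm(
  targets=[
    [[0, 0, 0], 0.16],
    [[0, 0, 0], 0.16],
    [[0, 0, 0], 0.16],
    [[0, 0, 0], 0.16],
    [[-0.03, 0.005, 0.01], 0],
    [[-0.04, 0.008, 0.012], 0],
    [[-0.04, 0.008, 0.012], 0],
    [[-0.04, 0.008, 0.012], 0],
  ],
  fingers=0.05,
)

```text
clock: 1.1
eef_pos: [352.9, 453.6, 197.7]
eef_rot: [-0.0, 0.504, 0.863, -0.0]
ft_force: [-0.2, 0.7, 0.7]
grip_width: 49.7
grip_force: 0.0
```

```bash
python3 - <<'E'
from h import *
np.set_printoptions(precision=1,suppress=True)
s=cv2.imread("pics/scene0.png");t=cv2.imread("pics/top0.png")
c={}
vis=[]
for n,im,(u,v) in(("scene",s,(304,211)),("top",t,(405,191))):
    if n=="top": u,v=306,191
    k=8; u0,v0=u-24,v-24
    b=cv2.resize(im[v0:v0+48,u0:u0+48],None,fx=k,fy=k,interpolation=cv2.INTER_CUBIC)
    g=cv2.cvtColor(b,cv2.COLOR_BGR2GRAY); m=(g>150).astype(np.uint8)*255
    m=cv2.morphologyEx(m,cv2.MORPH_OPEN,np.ones((9,9)))
    cs,_=cv2.findContours(m,cv2.RETR_EXTERNAL,cv2.CHAIN_APPROX_NONE)
    cc=max(cs,key=cv2.contourArea); e=cv2.fitEllipse(cv2.convexHull(cc))
    c[n]=(u0+(e[0][0]+.5)/k-.5,v0+(e[0][1]+.5)/k-.5); print(n,e,c[n],np.array(e[1])/k)
    cv2.drawContours(b,[cc],-1,(0,0,255),1); cv2.ellipse(b,e,(0,255,0),1); vis.append(b)
cv2.imwrite("pics/ring.png",np.hstack(vis))
print(tri(c["scene"],c["top"]))
E
```

```text
scene ((181.2924041748047, 180.18609619140625), (221.4717559814453, 254.83935546875), 115.59972381591797) (302.2240505218506, 209.08576202392578) [27.7 31.9]
top ((144.37527465820312, 215.48753356933594), (229.76681518554688, 351.4498596191406), 69.35591125488281) (299.6094093322754, 193.498441696167) [28.7 43.9]
(array([560.2, 352.8, 117.7]), np.float64(2.2774386676248026))
```

View pics/ring.png

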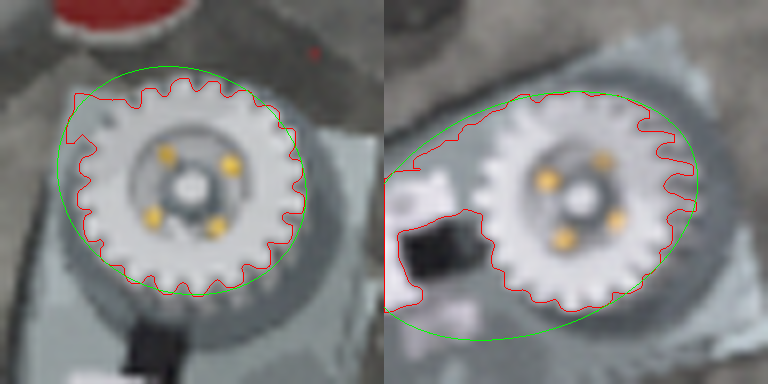

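>>> jog_arm(
  targets=[
    [[-0.04, 0.007, 0.015], 0],
    [[-0.04, 0.007, 0.015], 0],
    [[-0.033, 0.006, 0.015], 0],
    [[-0.02, 0.003, 0.015], 0],
    [[0, 0, 0.02], 0],
    [[0, 0, 0.025], 0],
    [[0, 0, 0.018], 0],
    [[0, 0, 0.01], 0],
  ],
  fingers=0.05,
)

```text
clock: 2.1
eef_pos: [437.0, 350.1, 64.1]
eef_rot: [-0.0, 0.504, 0.863, -0.001]
ft_force: [-0.8, -0.5, 0.5]
grip_width: 49.8
grip_force: 0.0
```

```bash
cat >> h.py <<'E'
def ringframe(C,az):
    h=np.array([np.cos(az),np.sin(az),0]);up=np.array([0,0,1.]);t=np.radians(25)
    x=np.cos(t)*h+np.sin(t)*up; z=np.cos(t)*up-np.sin(t)*h; y=np.cross(z,x)
    M=np.c_[x,y,z]; return M,np.array(C)-32*z   # C = centre of ring top
E
python3 - <<'E'
from h import *
np.set_printoptions(precision=1,suppress=True)
C,e=tri((303.4,209.9),(306.75,191.8)); print("C",C,e)
M,O=ringframe(C,np.radians(-75)); print(O, M)
print("stand centre check: origin z",O[2])
for nm,P in(("crest",(-36,0,32)),("crest27",(-36,0,30)),("x+",(36,0,32)),("y+",(0,36,32)),("y-",(0,-36,32)),("flangetop",(-101,0,36)),("cliptop",(-74,0,38)),("cl1",(-66,16,38)),("cl2",(-66,-16,38))):
    W=O+M@np.array(P); print(nm,W,proj("scene",W),proj("top",W))
im=arm.grab_frame("scene");t=arm.grab_frame("top")
cv2.imwrite("pics/c1.png",np.hstack([crop(im,268,185,98,110,4),crop(t,257,165,98,110,4)]))
E
```

```text
C [567.9 335.1  94.4] 0.9276191958706669
[571.4 322.1  65.4] [[ 0.2  1.  -0.1]
 [-0.9  0.3  0.4]
 [ 0.4 -0.   0.9]]
stand centre check: origin z 65.37333617150941
crest [559.5 366.6  79.2] [300.4 223.4] [295.  195.6]
crest27 [559.7 365.8  77.3] [300.5 223.6] [295.4 195.6]
x+ [576.4 303.6 109.6] [306.7 196.8] [318.7 187.6]
y+ [602.7 344.4  94.4] [289.8 207.5] [303.4 178.6]
y- [533.2 325.8  94.4] [317.5 212.4] [310.1 204.8]
flangetop [543.8 425.2  55.3] [294.2 248.2] [274.  202.4]
cliptop [549.9 402.4  68.5] [296.6 237.4] [281.9 199.5]
cl1 [567.3 399.5  71.9] [291.1 233.1] [283. 193.]
cl2 [536.4 391.2  71.9] [303.7 235.4] [285.9 204.4]
```

View pics/c1.png

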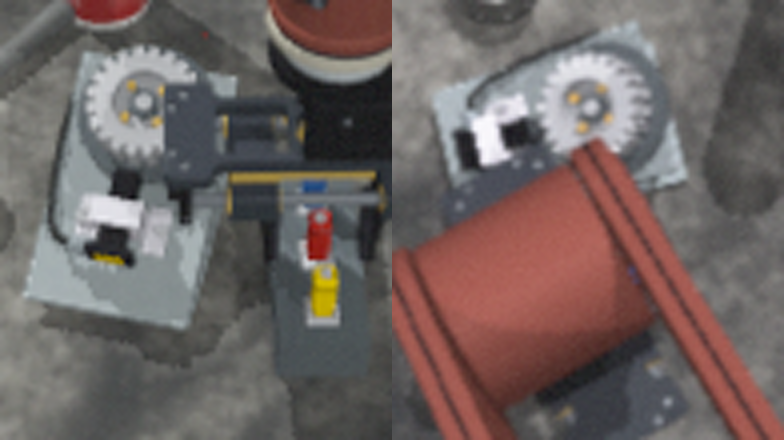

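Fingers straddle the red handle (scene crop red at (318,235), force near zero); gripping and lifting partly out.

>>> jog_arm(
  targets=[
    [[0, 0, 0], 0],
    [[0, 0, 0], 0],
    [[0, 0, 0], 0],
    [[0, 0, 0], 0],
    [[0, 0, -0.004], 0],
    [[0, 0, -0.006], 0],
    [[0, 0, -0.006], 0],
    [[0, 0, 0], 0],
  ],
  fingers=0.01,
  force=10,
)

```text
clock: 3.2
eef_pos: [438.3, 350.5, 82.5]
eef_rot: [0.0, 0.505, 0.863, 0.001]
ft_force: [0.5, -0.1, -0.2]
grip_width: 14.3
grip_force: 10.0
```

```bash
python3 - <<'E'
from h import *
im=arm.grab_frame("scene"); h=cv2.cvtColor(im,cv2.COLOR_BGR2HSV)
m=cv2.inRange(h,(0,130,60),(10,255,255))|cv2.inRange(h,(170,130,60),(180,255,255)); m[:215]=0;m[275:]=0;m[:,:330]=0;m[:,366:]=0
y,x=np.nonzero(m); print(len(x),x.mean(),y.mean(),y.min(),y.max(),arm.observe()["ft_force"])
E
```

```text
59 347.33898305084745 240.20338983050848 234 245 [ 0.30460113 -0.60365998  0.02803917]
```

>>> jog_arm(
  targets=[
    [[0.003, 0, 0], 0],
    [[0.003, 0, 0], 0],
    [[0.003, 0, 0.0005], 0],
    [[0.003, 0, 0.0005], 0],
    [[0.003, 0, 0.0005], 0],
    [[0.003, 0, 0.001], 0],
    [[0.003, 0, 0.001], 0],
    [[0, 0, 0], 0],
  ],
  force=4,
)

```text
clock: 4.25
eef_pos: [427.2, 368.7, 77.9]
eef_rot: [-0.0, 0.504, 0.863, -0.0]
ft_force: [-0.9, 0.8, -0.6]
grip_width: 14.3
grip_force: 4.0
```

```bash
python3 - <<'E'
from h import *
im=arm.grab_frame("scene"); print(arm.observe()["ft_force"])
cv2.imwrite("pics/t1.png",crop(im,310,205,80,75,8))
E
```

```text
[-0.25503769  0.24765394 -0.22621168]
```

View pics/t1.png

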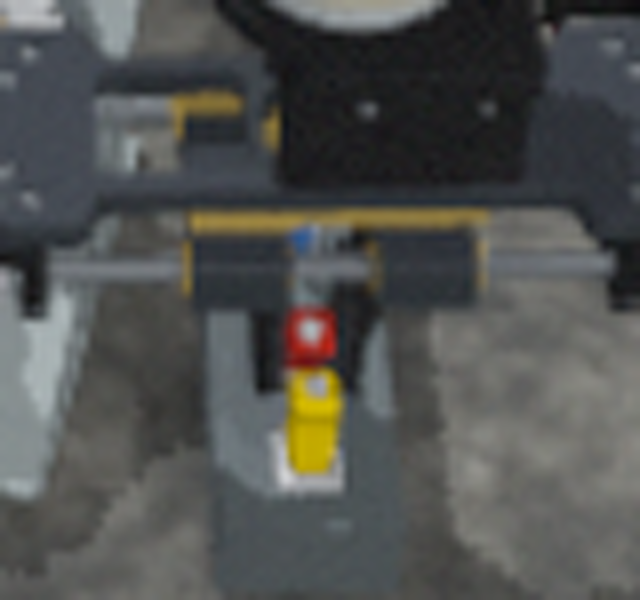

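>>> jog_arm(
  targets=[
    [[0, 0, 0], 0],
    [[0, 0, 0], 0],
    [[0, 0, -0.004], 0],
    [[0, 0, -0.006], 0],
    [[0, 0, -0.01], 0],
    [[0, 0, -0.015], 0],
    [[0, 0, -0.018], 0],
    [[0, 0, -0.015], 0],
  ],
  force=20,
)

```text
clock: 5.3
eef_pos: [427.9, 368.8, 148.0]
eef_rot: [0.0, 0.505, 0.863, 0.001]
ft_force: [-0.0, 0.0, -0.3]
grip_width: 14.0
grip_force: 20.0
```

```bash
python3 - <<'E'
from h import *
s=cv2.imread("pics/scene0.png");t=cv2.imread("pics/top0.png")
M,O=ringframe((567.9,335.1,94.4),np.radians(-75))
out=[]
for n,im,u,v in(("scene",s,285,215),("top",t,270,180)):
    k=12;b=crop(im,u,v,32,36,k)
    for P in((-36,3.2,32),(-36,-3.2,32),(-66,16,38),(-66,-16,38),(-82,16,38),(-82,-16,38),(-36,10,8),(-36,-10,8)):
        q=proj(n,O+M@np.array(P)); q=((q-[u,v]+.5)*k).astype(int); cv2.circle(b,tuple(q),2,(0,0,255),-1)
    out.append(b)
cv2.imwrite("pics/gap.png",np.hstack(out))
E
```

```text
(no output)
```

View pics/gap.png

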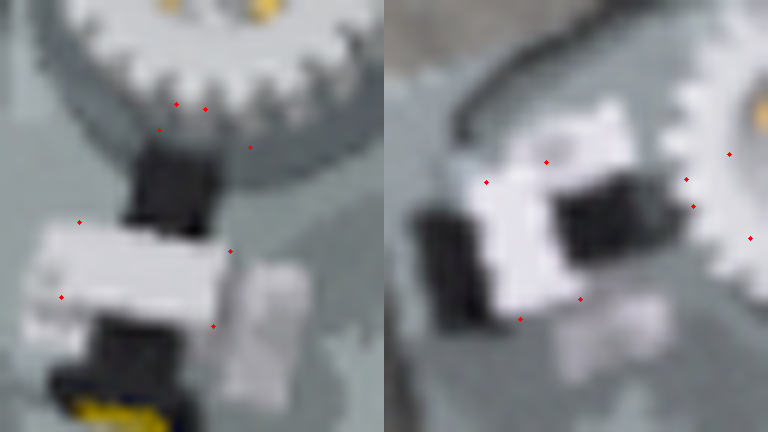

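```bash
python3 - <<'E'
from h import *
np.set_printoptions(precision=1,suppress=True)
C,e=tri((303.4,209.9),(305.2,191.8)); print("C",C,e)
# yaw: clip edges on plane z=38 of the ring frame, axis line through block
for az in(-75,-78):
    M,O=ringframe(C,np.radians(az)); print(az,"O",O)
    f=lambda n,x,y,zz:M.T@(onplane(n,(285 if n=="scene" else 270-32)+(x+.5)/12-.5,(215 if n=="scene" else 180)+(y+.5)/12-.5,O+M[:,2]*zz,M[:,2])-O)
    for nm,n,x,y,z in(("clip far L","scene",62,222,38),("clip far R","scene",230,245,38),("clip near R","scene",215,320,38),
      ("clipfrontbot","top",557,300,38),("clipbackbot","top",497,320,38),("noseL","scene",150,145,32),("noseR","scene",222,152,32),("tooth","scene",197,120,32),("tooth2","top",668,190,32),
      ("blockfrontT","top",632,178,32),("blocksideT","top",562,200,32),("steel","top",683,200,32),("flB","top",440,330,36),("flT","top",418,215,36)): print(nm,f(n,x,y,z))
    for nm,P in(("crest",(-36,0,32)),("cl",(-66,-16,38)),("cl2",(-66,16,38))):
        W=O+M@np.array(P); print(nm,W,proj("scene",W),proj("top",W))
E
```

```text
C [566.6 338.8  98.8] 0.40381846372544156
-75 O [570.1 325.7  69.8]
clip far L [-66.2  18.6  38. ]
clip far R [-64.5 -16.4  38. ]
clip near R [-80.3 -16.8  38. ]
clipfrontbot [-67.  -15.2  38. ]
clipbackbot [-82.9 -15.3  38. ]
noseL [-45.4   5.7  32. ]
noseR [-44.1  -9.3  32. ]
tooth [-38.4  -2.7  32. ]
tooth2 [-36.6   1.4  32. ]
blockfrontT [-44.5   6.6  32. ]
blocksideT [-62.9   7.   32. ]
steel [-33.6  -1.8  32. ]
flB [-98.8 -13.   36. ]
flT [-97.3  13.6  36. ]
crest [558.1 370.3  83.6] [300.1 223.4] [293.5 195.8]
cl [535.  394.9  76.3] [303.4 235.5] [284.3 204.7]
cl2 [565.9 403.2  76.3] [290.7 233.1] [281.5 193.2]
-78 O [569.4 325.6  69.8]
clip far L [-66.9  15.4  38. ]
clip far R [-63.7 -19.6  38. ]
clip near R [-79.5 -20.8  38. ]
clipfrontbot [-66.  -18.6  38. ]
clipbackbot [-81.9 -19.4  38. ]
noseL [-45.6   3.5  32. ]
noseR [-43.7 -11.4  32. ]
tooth [-38.2  -4.5  32. ]
tooth2 [-36.6  -0.3  32. ]
blockfrontT [-44.9   4.5  32. ]
blocksideT [-63.2   4.   32. ]
steel [-33.5  -3.4  32. ]
flB [-97.9 -17.8  36. ]
flT [-98.    8.9  36. ]
crest [559.8 370.7  83.6] [299.5 223.3] [293.4 195.2]
cl [537.9 396.5  76.3] [302.  235.5] [283.8 203.6]
cl2 [569.2 403.1  76.3] [289.6 232.6] [281.5 192. ]
```

>>> jog_arm(
  targets=[
    [[0, 0, 0], 0.125],
    [[0, 0, 0], 0.125],
    [[-0.001, 0.03, 0], 0],
    [[-0.001, 0.035, 0], 0],
    [[-0.001, 0.035, 0], 0],
    [[0, 0.027, 0], 0],
    [[0, 0, 0], 0],
    [[0, 0, 0], 0],
  ],
)

```text
clock: 6.3
eef_pos: [550.2, 398.5, 146.1]
eef_rot: [-0.0, 0.608, 0.794, -0.0]
ft_force: [0.6, -0.1, -0.9]
grip_width: 14.2
grip_force: 20.0
```

```bash
python3 - <<'E'
from h import *
im=arm.grab_frame("scene");t=arm.grab_frame("top"); s=arm.observe(); print(s["eef_pos"],s["ft_force"])
cv2.imwrite("pics/a_s.png",im);cv2.imwrite("pics/a_t.png",t)
cv2.imwrite("pics/a1.png",np.hstack([crop(im,275,180,50,70,8),crop(t,262,155,50,70,8)]))
E
```

```text
[549.92893071 398.54364519 146.18728699] [ 0.31399955  0.26659918 -0.79979187]
```

View pics/a1.png

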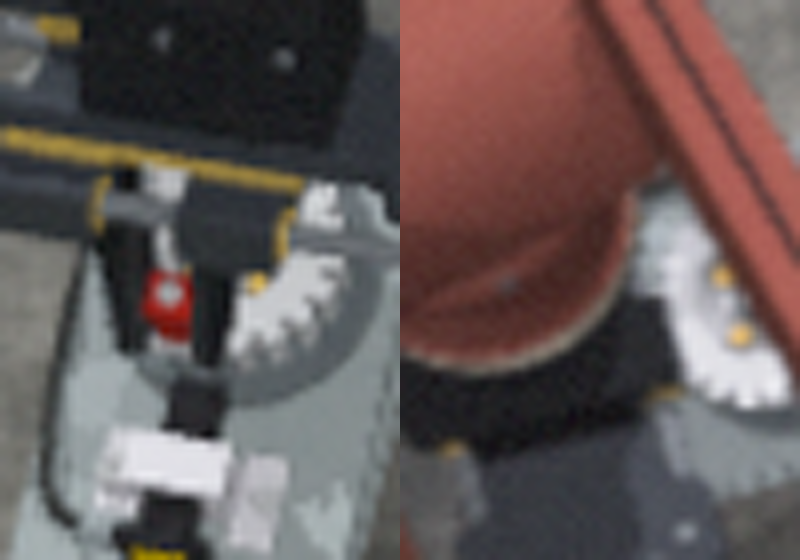

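```bash
python3 - <<'E'
from h import *
np.set_printoptions(precision=1,suppress=True)
g=np.array([550.2,398.5,143.]); az=np.radians(-75); hh=np.array([np.cos(az),np.sin(az),0]);up=np.array([0,0,1.])
im=cv2.imread("pics/a_s.png");H=cv2.cvtColor(im,cv2.COLOR_BGR2HSV)
m=cv2.inRange(H,(0,110,50),(10,255,255))|cv2.inRange(H,(170,110,50),(180,255,255)); m[:205]=0;m[228:]=0;m[:,:285]=0;m[:,305:]=0
y,x=np.nonzero(m); print("red",len(x),x.mean(),y.mean(),x.min(),x.max(),y.min(),y.max())
for v in range(208,232): print(v,[tuple(int(c) for c in im[v,u]) for u in(294,296,298)])
for td in(15,20,25,30,35):
    t=np.radians(td); z=np.cos(t)*up-np.sin(t)*hh; xx=np.cos(t)*hh+np.sin(t)*up; o=g-28.5*z
    f=lambda a,c:(proj("scene",o+a*xx+c*z)-[275,180]+.5)*8
    print(td,"top",f(0,38),"topnear",f(-7,38),"handlebot",f(-7,4),"collartop",f(-10,4),"collarbot",f(-10,0),"tip",f(0,-26))
E
```

```text
red 37 295.56756756756755 217.8108108108108 292 298 214 222
208 [(98, 95, 94), (84, 84, 81), (54, 52, 47)]
209 [(114, 110, 109), (110, 109, 108), (53, 49, 46)]
210 [(114, 113, 110), (110, 106, 105), (52, 46, 44)]
211 [(100, 96, 94), (118, 118, 117), (53, 49, 43)]
212 [(88, 86, 83), (141, 139, 138), (68, 65, 61)]
213 [(60, 59, 84), (146, 145, 152), (73, 94, 106)]
214 [(36, 36, 130), (94, 94, 142), (47, 64, 114)]
215 [(62, 63, 151), (121, 119, 140), (31, 32, 121)]
216 [(94, 95, 156), (160, 158, 160), (26, 31, 125)]
217 [(74, 74, 156), (143, 142, 163), (31, 37, 140)]
218 [(36, 41, 156), (78, 82, 161), (33, 37, 148)]
219 [(25, 30, 127), (23, 29, 142), (30, 35, 136)]
220 [(27, 30, 92), (24, 28, 119), (36, 38, 105)]
221 [(81, 76, 97), (19, 26, 108), (31, 32, 95)]
222 [(143, 140, 142), (71, 74, 120), (60, 61, 101)]
223 [(146, 145, 143), (135, 133, 139), (121, 121, 124)]
224 [(126, 122, 116), (111, 108, 105), (119, 116, 116)]
225 [(119, 114, 105), (91, 88, 79), (99, 97, 90)]
226 [(108, 107, 98), (103, 102, 91), (84, 84, 78)]
227 [(98, 96, 88), (89, 84, 78), (60, 57, 54)]
228 [(114, 111, 106), (60, 56, 54), (48, 42, 42)]
229 [(144, 142, 132), (59, 57, 54), (46, 42, 42)]
230 [(158, 154, 144), (52, 48, 47), (49, 46, 45)]
231 [(156, 153, 143), (47, 45, 43), (47, 43, 44)]
15 top [173.7 275.7] topnear [167.7 297. ] handlebot [178.5 349.9] collartop [176.  358.8] collarbot [177.2 364.8] tip [193.  373.5]
20 top [173.  278.3] topnear [167.2 300.4] handlebot [180.4 344.2] collartop [178.  353.5] collarbot [179.5 358.4] tip [196.7 359.5]
25 top [172.3 281. ] topnear [166.8 303.8] handlebot [182.3 338.2] collartop [180.  347.7] collarbot [181.8 351.6] tip [200.3 345.1]
30 top [171.7 283.7] topnear [166.5 307.1] handlebot [184.2 331.8] collartop [182.  341.6] collarbot [184.  344.3] tip [203.7 330.2]
35 top [171.1 286.5] topnear [166.2 310.3] handlebot [186.  325.2] collartop [184.  335.1] collarbot [186.2 336.7] tip [206.8 315.2]
```

```bash
python3 - <<'E'
from h import *
np.set_printoptions(precision=1,suppress=True)
M,O=ringframe((566.6,338.8,98.8),np.radians(-75)); hh=np.array([np.cos(np.radians(-75)),np.sin(np.radians(-75)),0])
for td in(27,29.5,32):
    t=np.radians(td); z=np.cos(t)*np.array([0,0,1])-np.sin(t)*hh
    top=onz("scene",295.5,215.9,143+9.5*np.cos(t)); tip=top-64*z
    print(td,"top",top,"tip ring",M.T@(tip-O),"collar ring",M.T@(top-38*z-O), "grasp pred",top-9.5*z)
E
```

```text
27 top [548.3 406.3 151.5] tip ring [-38.9  -0.2  45.3] collar ring [-39.8  -0.2  71.3] grasp pred [549.4 402.1 143. ]
29.5 top [548.4 406.1 151.3] tip ring [-36.   -0.1  45.2] collar ring [-38.1  -0.1  71.1] grasp pred [549.6 401.6 143. ]
32 top [548.5 406.  151.1] tip ring [-33.2  -0.1  45.2] collar ring [-36.3  -0.1  71. ] grasp pred [549.8 401.1 143. ]
```

>>> jog_arm(
  targets=[
    [[0.0027, 0, 0.0013], 0],
    [[-0.0017, 0, 0.0036], 0],
    [[-0.0017, 0, 0.0036], 0],
    [[-0.0008, 0, 0.0018], 0],
    [[-0.0008, 0, 0.0018], 0],
    [[-0.0008, 0, 0.0018], 0],
    [[-0.0008, 0, 0.0018], 0],
    [[0, 0, 0], 0],
  ],
  force=8,
)

```text
clock: 7.4
eef_pos: [551.8, 394.7, 130.1]
eef_rot: [-0.0, 0.608, 0.794, -0.0]
ft_force: [0.0, 0.3, 0.4]
grip_width: 13.8
grip_force: 8.0
```

>>> jog_arm(
  targets=[
    [[-0.0008, 0, 0.0018], 0],
    [[-0.0008, 0, 0.0018], 0],
    [[0, 0, 0], 0],
  ],
)

```text
clock: 7.78
eef_pos: [552.2, 393.1, 126.5]
eef_rot: [-0.0, 0.608, 0.794, -0.0]
ft_force: [0.2, -0.1, -0.0]
grip_width: 13.9
grip_force: 8.0
```

```bash
python3 - <<'E'
from h import *
im=arm.grab_frame("scene"); cv2.imwrite("pics/i1.png",crop(im,275,180,60,70,8)); print(arm.observe()["ft_force"])
E
```

```text
[ 0.95092187 -0.18654855 -0.6889969 ]
```

View pics/i1.png

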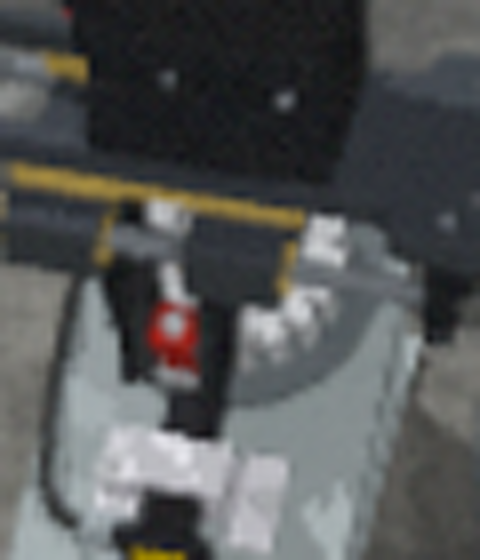

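The gauge (red at (172,340)) now stands over the gap with its collar at (178,378), just in front of the block's nose; no contact force. Continuing down.

>>> jog_arm(
  targets=[
    [[-0.0008, 0, 0.0018], 0],
    [[-0.0008, 0, 0.0018], 0],
    [[-0.0008, 0, 0.0018], 0],
    [[-0.0008, 0, 0.0018], 0],
    [[0, 0, 0], 0],
  ],
)

```text
clock: 8.45
eef_pos: [553.3, 389.9, 119.4]
eef_rot: [0.0, 0.608, 0.794, -0.0]
ft_force: [0.8, -1.1, -1.1]
grip_width: 13.7
grip_force: 8.0
```

>>> jog_arm(
  targets=[
    [[-0.0008, 0, 0.0018], 0],
    [[-0.0008, 0, 0.0018], 0],
    [[0, 0, 0], 0],
  ],
)

```text
clock: 8.82
eef_pos: [554.0, 388.4, 116.1]
eef_rot: [0.0, 0.608, 0.794, 0.0]
ft_force: [0.8, -3.0, 3.0]
grip_width: 13.6
grip_force: 8.0
```

>>> jog_arm(
  targets=[
    [[-0.0009, 0, -0.0004], 0],
    [[0, 0, 0], 0],
    [[-0.0008, 0, 0.0018], 0],
    [[0, 0, 0], 0],
  ],
  force=5,
)

```text
clock: 9.32
eef_pos: [553.8, 387.4, 114.8]
eef_rot: [-0.0, 0.608, 0.794, 0.0]
ft_force: [-1.7, 0.1, 1.8]
grip_width: 14.2
grip_force: 5.0
```

>>> jog_arm(
  targets=[
    [[-0.0008, 0, 0.0018], 0],
    [[0, 0, 0], 0],
    [[-0.0008, 0, 0.0018], 0],
    [[0, 0, 0], 0],
  ],
)

```text
clock: 9.82
eef_pos: [554.4, 386.3, 112.1]
eef_rot: [-0.0, 0.608, 0.794, 0.001]
ft_force: [-2.6, 2.7, 6.8]
grip_width: 14.2
grip_force: 5.0
```

>>> jog_arm(
  targets=[
    [[-0.0008, 0, 0.0018], 0],
    [[0, 0, 0], 0],
    [[0, 0, 0], 0],
  ],
  force=8,
)

```text
clock: 10.2
eef_pos: [554.5, 386.0, 111.2]
eef_rot: [-0.0, 0.608, 0.794, 0.001]
ft_force: [-4.9, 1.8, 9.2]
grip_width: 13.9
grip_force: 8.0
```

>>> jog_arm(
  targets=[
    [[0, 0, 0], 0],
    [[0, 0, 0], 0],
    [[0, 0, 0], 0],
    [[0.005, 0, -0.01], 0],
    [[0.008, 0, -0.017], 0],
    [[0.008, 0, -0.017], 0],
    [[0.03, 0, -0.015], 0],
    [[0.03, 0, 0], 0],
  ],
  fingers=0.04,
)

```text
clock: 11.2
eef_pos: [534.7, 465.0, 172.3]
eef_rot: [0.001, 0.608, 0.794, 0.003]
ft_force: [0.7, -0.6, -0.4]
grip_width: 40.2
grip_force: 0.0
```

```bash
python3 - <<'E'
from h import *
im=arm.grab_frame("scene");t=arm.grab_frame("top"); print(arm.observe()["eef_pos"],arm.observe()["ft_force"])
cv2.imwrite("pics/g_s.png",im);cv2.imwrite("pics/g_t.png",t)
cv2.imwrite("pics/g1.png",np.hstack([crop(im,280,195,45,70,8),crop(t,262,155,50,70,8)]))
E
```

```text
[532.69562195 466.56991149 170.47688084] [-0.04998475  0.4684197  -0.29190058]
```

View pics/g1.png

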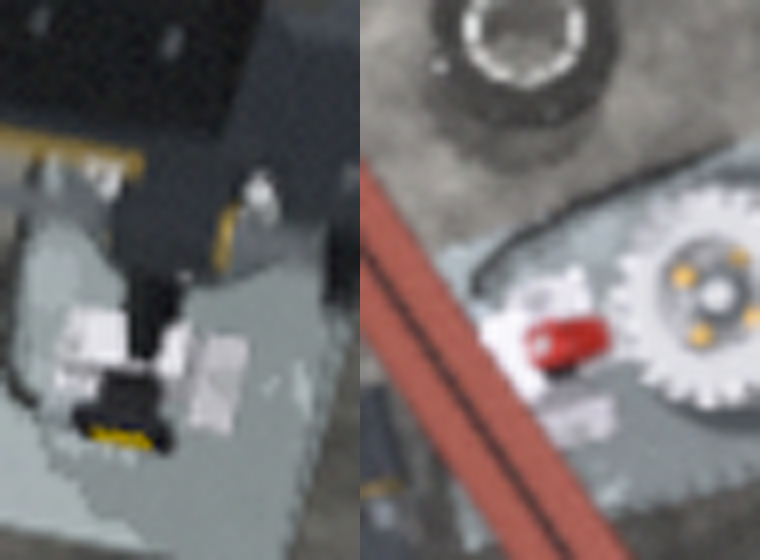

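Top view: the red gauge stands in the gap, leaning with the face — handle top at crop (543,345), its foot at (605,335) against the ring; the scene view is blocked by the gripper.

```bash
python3 - <<'E'
from h import *
np.set_printoptions(precision=2,suppress=True)
M,O=ringframe((566.6,338.8,98.8),np.radians(-75))
im=cv2.imread("pics/g_t.png");H=cv2.cvtColor(im,cv2.COLOR_BGR2HSV)
m=cv2.inRange(H,(0,120,60),(8,255,255))|cv2.inRange(H,(172,120,60),(180,255,255)); k=np.zeros_like(m);k[190:205,280:295]=1;m*=k
y,x=np.nonzero(m);print("red",len(x),x.mean(),y.mean(),x.min(),x.max(),y.min(),y.max(),"top mark",284,197.4)
for gx in(-37.5,-39.5):
  for z in(0,3,6):
    f=lambda a,c:proj("top",O+M@np.array([gx+a,0,32+z+c])); print(gx,z,"top",f(0,38),"topface near",f(-7,38),"foot uphill",f(7,4),"cen",f(3.5,21), "collar up",f(10,2))
W=O+M@np.array([-104,0,36]);print("flange top back edge (gap 10)",W); print("gap6",O+M@np.array([-100,0,36]))
print("nose tip yellow patch z22 gap6",O+M@np.array([-100,0,22]))
s=cv2.imread("pics/g_s.png");H=cv2.cvtColor(s,cv2.COLOR_BGR2HSV);m=cv2.inRange(H,(20,140,80),(35,255,255));k=np.zeros_like(m);k[240:256,285:305]=1;m*=k
y,x=np.nonzero(m);print("yellow",len(x),x.mean(),y.mean(),x.min(),x.max(),y.min(),y.max())
W=onplane("scene",x.mean(),y.mean(),O,M[:,1]) ; print(M.T@(W-O)," line y=0")
for g in(5.5,7,9): print(g,proj("scene",O+M@np.array([-36-g-58,0,22])),proj("scene",O+M@np.array([-36-g-58,0,36])))
E
```

```text
red 38 288.2631578947368 197.42105263157896 284 292 195 200 top mark 284 197.4
-37.5 0 top [286.06 195.49] topface near [283.76 196.27] foot uphill [294.59 195.15] cen [290.38 195.32] collar up [295.91 194.85]
-37.5 3 top [285.48 195.45] topface near [283.18 196.23] foot uphill [294.06 195.11] cen [289.83 195.28] collar up [295.38 194.81]
-37.5 6 top [284.91 195.41] topface near [282.6 196.2] foot uphill [293.52 195.08] cen [289.27 195.24] collar up [294.85 194.77]
-39.5 0 top [285.4  195.71] topface near [283.11 196.49] foot uphill [293.94 195.37] cen [289.73 195.54] collar up [295.27 195.07]
-39.5 3 top [284.82 195.67] topface near [282.53 196.46] foot uphill [293.41 195.33] cen [289.18 195.5 ] collar up [294.73 195.03]
-39.5 6 top [284.24 195.64] topface near [281.94 196.42] foot uphill [292.87 195.29] cen [288.62 195.46] collar up [294.2  194.99]
flange top back edge (gap 10) [541.77 431.48  58.47]
gap6 [542.71 427.98  60.16]
nose tip yellow patch z22 gap6 [544.24 422.26  47.48]
yellow 12 294.6666666666667 249.25 291 298 248 250
[-100.38    0.     23.52]  line y=0
5.5 [294.83 249.04] [294.04 247.73]
7 [294.69 249.63] [293.9  248.33]
9 [294.51 250.42] [293.71 249.13]
```

>>> jog_arm(
  targets=[
    [[-0.03, 0, 0], 0],
    [[-0.03, 0, 0.015], 0],
    [[-0.008, 0, 0.017], 0],
    [[-0.008, 0, 0.017], 0],
    [[-0.0037, 0, 0.0073], 0],
    [[0, 0, 0], 0],
  ],
  fingers=0.04,
)

```text
clock: 12.05
eef_pos: [553.7, 385.9, 110.8]
eef_rot: [-0.0, 0.608, 0.794, -0.001]
ft_force: [-0.1, 0.6, -0.3]
grip_width: 39.8
grip_force: 0.0
```

>>> jog_arm(
  targets=[
    [[0, 0, 0], 0],
    [[0, 0, 0], 0],
    [[0, 0, 0], 0],
    [[-0.0004, 0, 0.0009], 0],
    [[-0.0004, 0, 0.0009], 0],
    [[0, 0, 0], 0],
  ],
  fingers=0.01,
  force=25,
)

```text
clock: 12.8
eef_pos: [554.6, 386.0, 111.7]
eef_rot: [-0.0, 0.608, 0.794, 0.001]
ft_force: [-3.4, 1.1, 6.6]
grip_width: 13.4
grip_force: 25.0
```

>>> jog_arm(
  targets=[
    [[-0.0004, 0, 0.0009], 0],
    [[-0.0004, 0, 0.0009], 0],
    [[0, 0, 0], 0],
    [[0, 0, 0], 0],
  ],
)

```text
clock: 13.3
eef_pos: [554.7, 386.1, 111.5]
eef_rot: [-0.0, 0.608, 0.794, 0.001]
ft_force: [-6.6, 1.4, 14.6]
grip_width: 13.7
grip_force: 25.0
```

```bash
python3 - <<'E'
from h import *
np.set_printoptions(precision=2,suppress=True)
im=arm.grab_frame("scene"); p=[];f=[];w=[]
for i in range(6):
    arm.grab_frame("top") if i else 0
    s=arm.observe(); p.append(s["eef_pos"]);f.append(s["ft_force"]);w.append(s["wrist_torque"])
p=np.mean(p,0);f=np.mean(f,0); print(p,f,np.mean(w,0))
M,O=ringframe((566.6,338.8,98.8),np.radians(-75)); print("grasp ring",M.T@(p-[0,0,3]-O),"F ring",M.T@f)
H=cv2.cvtColor(im,cv2.COLOR_BGR2HSV)
for v in range(214,234): print(v,[tuple(int(c) for c in im[v,u]) for u in(294,296,298,300)])
E
```

```text
[554.71 386.07 111.51] [-7.01  1.13 14.5 ] [ 0.    1.37 -0.08]
grasp ring [-40.07   0.75  61.39] F ring [ 3.5  -6.48 14.37]
214 [(68, 63, 61), (124, 120, 117), (78, 76, 71), (56, 52, 49)]
215 [(37, 36, 33), (158, 156, 154), (108, 106, 101), (56, 52, 48)]
216 [(39, 33, 38), (152, 148, 146), (118, 113, 110), (53, 49, 45)]
217 [(33, 32, 31), (133, 129, 128), (139, 135, 132), (53, 47, 43)]
218 [(35, 35, 35), (126, 123, 120), (148, 147, 143), (54, 50, 47)]
219 [(38, 34, 56), (78, 76, 132), (111, 112, 142), (45, 43, 42)]
220 [(37, 36, 84), (87, 89, 139), (65, 67, 138), (38, 38, 36)]
221 [(27, 28, 90), (156, 154, 160), (146, 144, 160), (39, 42, 69)]
222 [(37, 37, 101), (146, 146, 166), (127, 127, 167), (37, 40, 76)]
223 [(31, 33, 110), (80, 82, 159), (63, 68, 163), (41, 41, 59)]
224 [(59, 60, 105), (25, 32, 145), (29, 36, 162), (41, 42, 58)]
225 [(50, 49, 71), (16, 28, 121), (24, 32, 121), (41, 39, 48)]
226 [(43, 41, 43), (36, 39, 110), (23, 27, 105), (39, 36, 48)]
227 [(52, 48, 49), (143, 140, 148), (52, 56, 115), (40, 43, 56)]
228 [(65, 64, 61), (147, 144, 144), (135, 134, 140), (60, 58, 62)]
229 [(102, 100, 94), (94, 91, 92), (100, 98, 97), (60, 57, 58)]
230 [(150, 148, 139), (43, 40, 38), (37, 34, 33), (48, 47, 47)]
231 [(158, 155, 145), (37, 34, 35), (32, 31, 29), (38, 37, 37)]
232 [(154, 152, 142), (37, 34, 36), (35, 31, 32), (38, 36, 36)]
233 [(141, 140, 131), (37, 36, 35), (36, 35, 34), (38, 36, 33)]
```

>>> jog_arm(
  targets=[
    [[0, 0, 0], 0],
    [[0, 0, 0], 0],
    [[0, 0, 0], 0],
    [[0.005, 0, -0.01], 0],
    [[0.008, 0, -0.017], 0],
    [[0.008, 0, -0.017], 0],
    [[0.03, 0, -0.015], 0],
    [[0.03, 0, 0], 0],
  ],
  fingers=0.04,
)

```text
clock: 14.6
eef_pos: [534.7, 464.7, 171.3]
eef_rot: [0.001, 0.608, 0.794, 0.003]
ft_force: [0.4, 0.1, -0.4]
grip_width: 39.9
grip_force: 0.0
```

>>> jog_arm(
  targets=[
    [[0, 0, 0], 0],
    [[0, 0, 0.016], 0],
    [[0, 0, 0.016], 0],
    [[0, 0, 0.016], 0],
    [[-0.004, 0, 0.016], 0],
    [[-0.004, 0, 0.014], 0],
    [[-0.004, 0, 0.01], 0],
    [[0, 0, 0], 0],
  ],
  fingers=0.0,
)

```text
clock: 15.6
eef_pos: [536.4, 450.2, 78.0]
eef_rot: [-0.0, 0.609, 0.794, -0.001]
ft_force: [0.3, 0.2, 0.7]
grip_width: 0.6
grip_force: 0.0
```

```bash
python3 - <<'E'
from h import *
np.set_printoptions(precision=2,suppress=True)
p=[]
for i in range(4):
    t=arm.grab_frame("top"); p.append(arm.observe()["eef_pos"])
p=np.mean(p,0)
M,O=ringframe((566.6,338.8,98.8),np.radians(-75)); R_=rot(arm.observe()["eef_rot"])
tgt=O+M@np.array([-100.4,0,36]); print(p,"tool-frame edge minus TCP",R_.T@(tgt-p),arm.observe()["grip_width"])
H=cv2.cvtColor(t,cv2.COLOR_BGR2HSV)
m=cv2.inRange(H,(0,120,60),(8,255,255))|cv2.inRange(H,(172,120,60),(180,255,255)); k=np.zeros_like(m);k[188:207,280:297]=1;m*=k
y,x=np.nonzero(m);print("red",len(x),x.mean(),y.mean(),x.min(),x.max(),y.min(),y.max())
E
```

```text
[537.14 451.23  79.78] tool-frame edge minus TCP [-23.55  -0.71  19.77] 0.7255263477422431
red 119 285.52941176470586 199.10084033613447 280 292 188 206
```

>>> jog_arm(
  targets=[
    [[0, 0, 0.005], 0],
    [[0, 0, 0.005], 0],
    [[-0.0027, 0, -0.0013], 0],
    [[-0.0027, 0, -0.0013], 0],
    [[-0.0027, 0, -0.0013], 0],
    [[-0.0018, 0, -0.0008], 0],
    [[0, 0, 0], 0],
  ],
)

```text
clock: 16.68
eef_pos: [539.6, 441.3, 74.2]
eef_rot: [0.0, 0.608, 0.794, 0.0]
ft_force: [0.2, 0.2, -0.4]
grip_width: 0.7
grip_force: 0.0
```

>>> jog_arm(
  targets=[
    [[-0.0009, 0, -0.0004], 0],
    [[-0.0009, 0, -0.0004], 0],
    [[-0.0009, 0, -0.0004], 0],
    [[0, 0, 0], 0],
  ],
)

```text
clock: 17.18
eef_pos: [539.8, 439.4, 74.9]
eef_rot: [-0.0, 0.608, 0.794, 0.0]
ft_force: [0.1, 3.9, -2.3]
grip_width: 0.5
grip_force: 1.8
```

>>> jog_arm(
  targets=[
    [[-0.0009, 0, -0.0004], 0],
    [[-0.0009, 0, -0.0004], 0],
    [[0, 0, 0], 0],
  ],
)

```text
clock: 17.55
eef_pos: [540.2, 437.7, 75.6]
eef_rot: [-0.0, 0.608, 0.794, 0.0]
ft_force: [0.9, 5.2, -4.5]
grip_width: 0.4
grip_force: 2.6
```

>>> jog_arm(
  targets=[
    [[-0.0009, 0, -0.0004], 0],
    [[0, 0, 0], 0],
  ],
)

```text
clock: 17.8
eef_pos: [540.3, 437.2, 76.0]
eef_rot: [-0.001, 0.608, 0.794, 0.0]
ft_force: [0.3, 6.1, -5.1]
grip_width: 0.2
grip_force: 3.0
```

>>> jog_arm(
  targets=[
    [[-0.0009, 0, -0.0004], 0],
    [[0, 0, 0], 0],
  ],
)

```text
clock: 18.05
eef_pos: [540.5, 436.5, 76.3]
eef_rot: [-0.001, 0.608, 0.794, 0.001]
ft_force: [0.3, 6.8, -5.7]
grip_width: 0.3
grip_force: 3.5
```

>>> jog_arm(
  targets=[
    [[-0.0009, 0, -0.0004], 0],
    [[0, 0, 0], 0],
  ],
)

```text
clock: 18.3
eef_pos: [540.6, 436.1, 76.5]
eef_rot: [-0.001, 0.608, 0.794, 0.001]
ft_force: [-0.0, 8.4, -6.1]
grip_width: 0.7
grip_force: 4.3
```

>>> jog_arm(
  targets=[
    [[-0.0009, 0, -0.0004], 0],
    [[-0.0009, 0, -0.0004], 0],
    [[0, 0, 0], 0],
  ],
)

```text
clock: 18.68
eef_pos: [540.7, 435.3, 76.9]
eef_rot: [-0.002, 0.608, 0.794, 0.002]
ft_force: [0.3, 13.0, -9.3]
grip_width: 0.3
grip_force: 6.2
```

>>> jog_arm(
  targets=[
    [[-0.0009, 0, -0.0004], 0],
    [[0, 0, 0], 0],
  ],
)

```text
clock: 18.92
eef_pos: [540.7, 435.1, 77.1]
eef_rot: [-0.002, 0.608, 0.794, 0.002]
ft_force: [1.0, 16.5, -11.4]
grip_width: 0.8
grip_force: 7.3
```

>>> jog_arm(
  targets=[
    [[-0.0002, 0, -0.0001], 0],
    [[0, 0, 0], 0],
    [[0, 0, 0], 0],
    [[0, 0, 0], 0],
  ],
)

```text
clock: 19.42
eef_pos: [540.7, 435.1, 77.1]
eef_rot: [-0.002, 0.608, 0.794, 0.002]
ft_force: [0.6, 15.9, -12.8]
grip_width: 0.6
grip_force: 7.6
```

```bash
python3 - <<'E'
from h import *
np.set_printoptions(precision=2,suppress=True)
t=arm.grab_frame("top"); s=arm.grab_frame("scene"); f=arm.observe()
M,O=ringframe((566.6,338.8,98.8),np.radians(-75)); print(f["eef_pos"],M.T@f["ft_force"],M.T@(f["eef_pos"]-O))
cv2.imwrite("pics/p_t.png",t);cv2.imwrite("pics/p_s.png",s)
a=cv2.imread("pics/g_t.png")
H=[cv2.cvtColor(i,cv2.COLOR_BGR2HSV) for i in(a,t)]
for h in H:
    m=cv2.inRange(h,(0,150,60),(6,255,255))|cv2.inRange(h,(174,150,60),(180,255,255)); m[:192]=0;m[204:]=0;m[:,:283]=0;m[:,296:]=0
    y,x=np.nonzero(m); print(len(x), x.mean() if len(x) else 0,y.mean() if len(x) else 0)
for v in range(194,202): print(v,[tuple(int(c) for c in t[v,u]) for u in range(280,296,2)])
E
```

```text
[540.71 435.07  77.11] [-18.79   5.17  -5.11] [-99.51  -0.09  54.47]
28 288.2857142857143 197.46428571428572
2 286.5 199.0
194 [(183, 174, 179), (235, 226, 230), (154, 147, 165), (80, 91, 158), (84, 96, 171), (69, 76, 129), (69, 79, 136), (81, 93, 167)]
195 [(232, 224, 226), (229, 220, 223), (126, 119, 160), (84, 89, 146), (84, 95, 167), (77, 86, 148), (67, 72, 124), (81, 92, 167)]
196 [(221, 209, 211), (223, 213, 217), (94, 89, 147), (102, 103, 144), (83, 94, 168), (80, 93, 163), (64, 69, 116), (82, 90, 158)]
197 [(141, 133, 131), (220, 208, 211), (94, 89, 122), (103, 101, 135), (79, 88, 158), (83, 94, 167), (71, 79, 132), (75, 83, 139)]
198 [(89, 83, 77), (207, 195, 198), (98, 91, 107), (65, 68, 136), (73, 83, 147), (86, 94, 168), (76, 83, 146), (65, 69, 117)]
199 [(77, 68, 66), (170, 161, 162), (117, 110, 118), (40, 39, 129), (61, 69, 121), (83, 95, 166), (81, 91, 162), (59, 59, 95)]
200 [(73, 66, 62), (129, 121, 122), (156, 145, 149), (37, 34, 62), (46, 49, 82), (78, 89, 160), (82, 95, 167), (66, 67, 110)]
201 [(60, 54, 52), (126, 117, 116), (201, 187, 192), (52, 48, 49), (66, 64, 74), (77, 84, 150), (83, 95, 169), (75, 83, 143)]
```

>>> jog_arm(
  targets=[
    [[0.0018, 0, 0.0008], 0],
    [[0.0027, 0, 0.0013], 0],
    [[0.01, 0, 0], 0],
    [[0.005, 0, -0.01], 0],
    [[0, 0, -0.02], 0],
    [[0, 0, -0.025], 0],
    [[0, 0, -0.025], 0],
    [[0.03, 0, -0.015], 0],
  ],
)

```text
clock: 20.52
eef_pos: [531.3, 478.6, 175.7]
eef_rot: [0.001, 0.609, 0.793, 0.002]
ft_force: [-0.3, 0.4, 0.2]
grip_width: 0.3
grip_force: 0.0
```

```bash
python3 - <<'E'
from h import *
np.set_printoptions(precision=2,suppress=True)
t=arm.grab_frame("top"); s=arm.grab_frame("scene"); f=arm.observe()
M,O=ringframe((566.6,338.8,98.8),np.radians(-75)); print(f["eef_pos"],f["ft_force"])
cv2.imwrite("pics/q_t.png",t);cv2.imwrite("pics/q_s.png",s)
for n,fn in(("g_s",cv2.imread("pics/g_s.png")),("q_s",s),("s0",cv2.imread("pics/scene0.png"))):
    H=cv2.cvtColor(fn,cv2.COLOR_BGR2HSV);m=cv2.inRange(H,(20,120,80),(35,255,255));m[:242]=0;m[256:]=0;m[:,:285]=0;m[:,305:]=0
    y,x=np.nonzero(m);w=H[y,x,1].astype(float)
    if len(x): print(n,len(x),x.mean(),y.mean(),(w*y).sum()/w.sum())
for n,u,a in(("top",t,(192,204,283,296)),("scene",s,(205,240,285,310))):
    H=cv2.cvtColor(u,cv2.COLOR_BGR2HSV);m=cv2.inRange(H,(0,120,60),(8,255,255))|cv2.inRange(H,(172,120,60),(180,255,255)); k=np.zeros_like(m);k[a[0]:a[1],a[2]:a[3]]=1;m*=k
    y,x=np.nonzero(m)
    if len(x): print(n,len(x),x.mean(),y.mean(),x.min(),x.max(),y.min(),y.max())
f=lambda a,c,n:proj(n,O+M@np.array([-37.5+a,0,32+c]));print("home pred top",f(0,38,"top"),f(-3,25,"top"),"scene",f(0,38,"scene"),f(-7,20,"scene"))
E
```

```text
[530.   482.58 176.78] [ 0.02 -0.26  0.5 ]
g_s 12 294.6666666666667 249.25 249.2540263543192
q_s 13 294.84615384615387 247.76923076923077 247.7258848022207
s0 12 294.6666666666667 249.25 249.24719507781398
top 34 289.55882352941177 196.55882352941177 285 293 194 200
scene 3 300.0 225.0 299 301 225 225
home pred top [286.06 195.49] [287.53 195.99] scene [297.99 219.46] [298.3  224.37]
```

>>> jog_arm(
  targets=[
    [[-0.0277, -0.0003, 0.0077], 0],
    [[-0.0277, -0.0003, 0.0077], 0],
    [[-0.0277, -0.0003, 0.0077], 0],
    [[-0.0063, 0, 0.0136], 0],
    [[-0.0063, 0, 0.0136], 0],
    [[-0.0063, 0, 0.0136], 0],
    [[0, 0, 0], 0],
    [[0, 0, 0], 0],
  ],
  fingers=0.04,
)

```text
clock: 21.62
eef_pos: [554.7, 381.3, 107.5]
eef_rot: [-0.0, 0.608, 0.794, 0.0]
ft_force: [-0.4, -1.0, 0.1]
grip_width: 40.3
grip_force: 0.0
```

```bash
python3 - <<'E'
from h import *
np.set_printoptions(precision=2,suppress=True)
p=[]
for i in range(5):
    s=arm.grab_frame("scene"); o=arm.observe(); p.append(o["eef_pos"])
p=np.mean(p,0); M,O=ringframe((566.6,338.8,98.8),np.radians(-75)); print(p,o["ft_force"],"grasp ring",M.T@(p-[0,0,3]-O))
for v in(220,222,224,226,228): print(v,[tuple(int(c) for c in s[v,u]) for u in range(288,310,2)])
H=cv2.cvtColor(s,cv2.COLOR_BGR2HSV);m=cv2.inRange(H,(0,120,60),(8,255,255))|cv2.inRange(H,(172,120,60),(180,255,255)); k=np.zeros_like(m);k[205:240,285:310]=1;m*=k
y,x=np.nonzero(m); print(len(x),x.mean(),y.mean(),x.min(),x.max(),y.min(),y.max())
E
```

```text
[555.02 381.4  108.12] [-0.35 -0.72 -0.46] grasp ring [-37.33  -0.16  56.38]
220 [(48, 46, 43), (38, 37, 37), (88, 84, 83), (128, 125, 124), (145, 142, 156), (68, 67, 137), (107, 106, 144), (28, 34, 123), (185, 181, 180), (99, 95, 95), (38, 37, 32)]
222 [(39, 39, 37), (43, 38, 37), (72, 69, 63), (109, 104, 101), (111, 108, 120), (29, 32, 131), (20, 28, 134), (51, 50, 106), (174, 172, 170), (90, 89, 86), (35, 33, 33)]
224 [(39, 35, 36), (37, 36, 33), (100, 98, 90), (103, 101, 94), (109, 107, 112), (19, 26, 116), (24, 25, 115), (51, 54, 122), (148, 145, 142), (77, 75, 73), (34, 35, 27)]
226 [(39, 38, 36), (73, 71, 67), (112, 111, 103), (107, 104, 94), (148, 144, 140), (176, 174, 173), (153, 151, 154), (123, 121, 135), (106, 102, 100), (70, 66, 64), (32, 28, 25)]
228 [(155, 151, 144), (148, 146, 137), (157, 155, 145), (113, 110, 104), (52, 49, 47), (44, 40, 41), (76, 71, 72), (109, 108, 107), (80, 78, 69), (65, 64, 61), (34, 31, 31)]
35 299.8 221.65714285714284 297 302 217 225
```

>>> jog_arm(
  targets=[
    [[0.0017, -0.001, -0.0036], 0],
    [[0, 0, 0], 0],
  ],
)

```text
clock: 22.12
eef_pos: [553.6, 382.6, 111.8]
eef_rot: [0.0, 0.608, 0.794, 0.001]
ft_force: [-0.6, -0.3, 0.1]
grip_width: 40.0
grip_force: 0.0
```

>>> jog_arm(
  targets=[
    [[0, 0, 0], 0],
    [[0, 0, 0], 0],
    [[0, 0, 0], 0],
    [[0, 0, 0], 0],
  ],
  fingers=0.01,
  force=10,
)

```text
clock: 22.62
eef_pos: [553.7, 382.8, 111.7]
eef_rot: [-0.0, 0.608, 0.794, 0.001]
ft_force: [0.1, 2.1, 1.3]
grip_width: 14.0
grip_force: 16.2
```

>>> jog_arm(
  targets=[
    [[0.0004, 0, -0.0009], 0],
    [[0.0004, 0, -0.0009], 0],
    [[0, 0, 0], 0],
  ],
)

```text
clock: 23.0
eef_pos: [552.8, 382.8, 112.4]
eef_rot: [-0.0, 0.608, 0.794, -0.0]
ft_force: [-0.3, 0.9, -1.5]
grip_width: 14.0
grip_force: 16.1
```

>>> jog_arm(
  targets=[
    [[0.0004, 0, -0.0009], 0],
    [[0.0004, 0, -0.0009], 0],
    [[0.0008, 0, -0.0018], 0],
    [[0, 0, 0], 0],
  ],
)

```text
clock: 23.5
eef_pos: [552.6, 384.7, 116.6]
eef_rot: [-0.0, 0.608, 0.794, 0.0]
ft_force: [-1.5, 0.3, -1.5]
grip_width: 13.9
grip_force: 16.1
```

>>> jog_arm(
  targets=[
    [[0.0008, 0, -0.0018], 0],
    [[0.0008, 0, -0.0018], 0],
    [[0, 0, 0], 0],
  ],
)

```text
clock: 23.88
eef_pos: [552.3, 386.3, 120.3]
eef_rot: [-0.0, 0.608, 0.794, 0.0]
ft_force: [-0.9, 2.5, -1.6]
grip_width: 14.0
grip_force: 16.1
```

>>> jog_arm(
  targets=[
    [[0.0008, 0, -0.0018], 0],
    [[0.0008, 0, -0.0018], 0],
    [[0.0008, 0, -0.0018], 0],
    [[0, 0, 0], 0],
  ],
)

```text
clock: 24.38
eef_pos: [551.7, 388.6, 125.7]
eef_rot: [-0.0, 0.608, 0.794, 0.0]
ft_force: [-0.3, 1.5, -1.8]
grip_width: 13.6
grip_force: 16.1
```

>>> jog_arm(
  targets=[
    [[0.0008, 0, -0.0018], 0],
    [[0.0008, 0, -0.0018], 0],
    [[0.0008, 0, -0.0018], 0],
    [[0.0008, 0, -0.0018], 0],
    [[0, 0, 0], 0],
  ],
)

```text
clock: 25.0
eef_pos: [551.3, 391.5, 133.3]
eef_rot: [0.0, 0.608, 0.794, 0.0]
ft_force: [0.0, 0.5, -0.9]
grip_width: 13.8
grip_force: 15.9
```

>>> jog_arm(
  targets=[
    [[0.0008, 0, -0.0018], 0],
    [[0.0008, 0, -0.0018], 0],
    [[0.0008, 0, -0.0018], 0],
    [[0.0017, 0, -0.0036], 0],
    [[0.0017, 0, -0.0036], 0],
    [[0.004, 0, -0.009], 0],
    [[0.004, 0, -0.009], 0],
    [[0, 0, 0], 0],
  ],
)

```text
clock: 26.0
eef_pos: [547.9, 405.7, 165.0]
eef_rot: [0.001, 0.608, 0.794, 0.001]
ft_force: [-0.2, -0.2, -1.3]
grip_width: 13.7
grip_force: 15.9
```

```bash
python3 - <<'E'
from h import *
np.set_printoptions(precision=2,suppress=True)
p=[]
for i in range(4):
    s=arm.grab_frame("scene"); o=arm.observe(); p.append(o["eef_pos"])
p=np.mean(p,0); M,O=ringframe((566.6,338.8,98.8),np.radians(-75)); print(p,o["ft_force"],"grasp ring",M.T@(p-[0,0,3]-O))
H=cv2.cvtColor(s,cv2.COLOR_BGR2HSV);m=cv2.inRange(H,(20,120,80),(35,255,255));m[:242]=0;m[256:]=0;m[:,:285]=0;m[:,305:]=0
y,x=np.nonzero(m); print("patch",len(x),x.mean(),y.mean())
m=cv2.inRange(H,(0,110,50),(10,255,255))|cv2.inRange(H,(170,110,50),(180,255,255)); k=np.zeros_like(m);k[195:240,285:310]=1;m*=k
y,x=np.nonzero(m); print(len(x),x.mean(),y.mean(),x.min(),x.max(),y.min(),y.max())
for v in range(y.min()-2,y.max()+8): print(v,[tuple(int(c) for c in s[v,u]) for u in(int(x.mean())-1,int(x.mean())+1)])
g=p-[0,0,3];hh=np.array([np.cos(np.radians(-75)),np.sin(np.radians(-75)),0])
for td in(20,25,30):
    t=np.radians(td);z=np.cos(t)*np.array([0,0,1])-np.sin(t)*hh;xx=np.cos(t)*hh+np.sin(t)*np.array([0,0,1]);o_=g-28*z
    f=lambda a,c:proj("scene",o_+a*xx+c*z); print(td,"top",f(0,38),"topnear",f(-7,38),"hbot",f(-7,4),"colbot",f(-10,0))
E
```

```text
[547.28 404.84 163.39] [ 0.37 -0.09 -0.96] grasp ring [-36.32  -1.57 116.89]
patch 13 294.84615384615387 247.76923076923077
44 295.29545454545456 213.6590909090909 292 298 209 218
207 [(143, 139, 138), (138, 136, 136)]
208 [(100, 97, 116), (113, 110, 116)]
209 [(41, 41, 126), (65, 67, 120)]
210 [(77, 76, 133), (120, 119, 137)]
211 [(104, 105, 139), (136, 134, 140)]
212 [(83, 84, 140), (115, 116, 152)]
213 [(41, 46, 154), (64, 67, 157)]
214 [(33, 36, 131), (23, 31, 142)]
215 [(24, 24, 115), (24, 27, 113)]
216 [(16, 25, 114), (23, 28, 110)]
217 [(28, 32, 94), (20, 22, 111)]
218 [(117, 116, 122), (74, 73, 111)]
219 [(154, 151, 151), (136, 134, 135)]
220 [(144, 142, 140), (179, 176, 174)]
221 [(122, 121, 118), (190, 188, 186)]
222 [(108, 105, 102), (151, 149, 147)]
223 [(108, 105, 97), (109, 106, 104)]
224 [(114, 111, 101), (97, 93, 88)]
225 [(108, 105, 97), (82, 80, 75)]
20 top [295.62 211.29] topnear [294.88 214.1 ] hbot [296.57 219.78] colbot [296.46 221.59]
25 top [295.53 211.65] topnear [294.82 214.55] hbot [296.81 219.03] colbot [296.75 220.75]
30 top [295.44 212.01] topnear [294.77 214.99] hbot [297.05 218.24] colbot [297.03 219.84]
```

>>> jog_arm(
  targets=[
    [[-0.001, -0.0314, 0], 0],
    [[-0.001, -0.0314, 0], 0],
    [[-0.001, -0.0314, 0], 0],
    [[-0.0012, -0.0314, 0], 0],
    [[0, 0, 0.015], -0.125],
    [[0, 0, 0.015], -0.125],
    [[0, 0, 0.015], 0],
    [[0, 0, 0], 0],
  ],
)

```text
clock: 27.2
eef_pos: [426.1, 367.3, 116.4]
eef_rot: [-0.001, 0.506, 0.863, -0.002]
ft_force: [0.4, 0.3, -0.9]
grip_width: 13.8
grip_force: 15.9
```

```bash
python3 - <<'E'
from h import *
np.set_printoptions(precision=2,suppress=True)
p=[]
for i in range(5):
    s=arm.grab_frame("scene"); o=arm.observe(); p.append(o["eef_pos"])
p=np.mean(p,0); cv2.imwrite("pics/r_s.png",s)
R_=rot(o["eef_rot"]); slot=np.array([437.7,349.5,34.]); print(p,o["ft_force"],"grasp->tool frame slot", R_.T@(slot-(p-[0,0,3])))
H=cv2.cvtColor(s,cv2.COLOR_BGR2HSV)
m=cv2.inRange(H,(0,110,50),(10,255,255))|cv2.inRange(H,(170,110,50),(180,255,255)); k=np.zeros_like(m);k[215:262,330:366]=1;m*=k
y,x=np.nonzero(m); print(len(x),x.mean(),y.mean(),x.min(),x.max(),y.min(),y.max())
c=int(round(x.mean()))
for v in range(y.min()-2,y.max()+10): print(v,[tuple(int(q) for q in s[v,u]) for u in(c-1,c+1)])
g=p-[0,0,3];hh=-R_[:,0]
for td in(20,25,30):
    t=np.radians(td);z=np.cos(t)*np.array([0,0,1])-np.sin(t)*hh;xx=np.cos(t)*hh+np.sin(t)*np.array([0,0,1]);o_=g-28*z
    f=lambda a,c:proj("scene",o_+a*xx+c*z); print(td,"top",f(0,38),"topnear",f(-7,38),"hbot",f(-7,4),"colbot",f(-10,0),"tip",f(0,-26))
E
```

```text
[427.31 368.13 118.42] [ 0.18 -0.77 -0.18] grasp->tool frame slot [-21.33  -0.17  81.42]
39 349.56410256410254 234.46153846153845 347 353 230 238
228 [(163, 110, 73), (99, 101, 100)]
229 [(147, 103, 72), (113, 111, 104)]
230 [(78, 59, 119), (74, 76, 130)]
231 [(112, 112, 149), (82, 85, 144)]
232 [(165, 162, 166), (146, 143, 159)]
233 [(148, 147, 166), (125, 124, 166)]
234 [(83, 84, 162), (62, 64, 162)]
235 [(25, 33, 151), (28, 35, 152)]
236 [(20, 26, 116), (28, 32, 115)]
237 [(21, 30, 114), (24, 27, 103)]
238 [(27, 28, 119), (33, 37, 98)]
239 [(129, 127, 136), (120, 118, 124)]
240 [(134, 133, 129), (125, 122, 122)]
241 [(101, 98, 93), (96, 91, 88)]
242 [(107, 103, 93), (81, 80, 72)]
243 [(121, 116, 106), (107, 104, 95)]
244 [(122, 118, 109), (122, 118, 110)]
245 [(124, 120, 110), (126, 119, 111)]
246 [(121, 119, 108), (123, 120, 110)]
247 [(117, 113, 103), (123, 119, 109)]
20 top [349.74 232.7 ] topnear [349.9  235.59] hbot [348.55 240.36] colbot [348.46 242.11] tip [347.3  241.58]
25 top [349.76 233.07] topnear [349.89 236.03] hbot [348.49 239.58] colbot [348.38 241.21] tip [347.21 239.72]
30 top [349.77 233.44] topnear [349.88 236.46] hbot [348.43 238.76] colbot [348.31 240.27] tip [347.14 237.82]
```

>>> jog_arm(
  targets=[
    [[0, 0, 0.01], 0],
    [[0, 0, 0.01], 0],
    [[0, 0, 0.008], 0],
    [[0, 0, 0.003], 0],
    [[0, 0, 0.003], 0],
    [[0, 0, 0.002], 0],
    [[0, 0, 0.002], 0],
    [[0, 0, 0], 0],
  ],
  force=6,
)

```text
clock: 28.45
eef_pos: [427.0, 368.0, 80.2]
eef_rot: [-0.0, 0.505, 0.863, -0.0]
ft_force: [1.0, 0.8, -0.6]
grip_width: 14.1
grip_force: 12.0
```

>>> jog_arm(
  targets=[
    [[-0.003, 0, 0], 0],
    [[-0.003, 0, 0], 0],
    [[-0.003, 0, 0], 0],
    [[-0.003, 0, 0], 0],
    [[-0.003, 0, 0], 0],
    [[-0.003, 0, 0], 0],
    [[-0.003, 0, 0], 0],
    [[-0.003, 0, 0], 0],
  ],
  force=4,
)

```text
clock: 29.45
eef_pos: [438.8, 347.0, 80.2]
eef_rot: [-0.0, 0.505, 0.863, -0.0]
ft_force: [-1.6, 2.4, 0.1]
grip_width: 13.7
grip_force: 5.6
```

```bash
python3 - <<'E'
from h import *
np.set_printoptions(precision=2,suppress=True)
p=[];F=[]
for i in range(4):
    s=arm.grab_frame("scene"); o=arm.observe(); p.append(o["eef_pos"]);F.append(o["ft_force"])
p=np.mean(p,0); cv2.imwrite("pics/u_s.png",s)
R_=rot(o["eef_rot"]); slot=np.array([437.7,349.5,34.]); print(p,np.mean(F,0),o["grip_force"],"slot in tool", R_.T@(slot-(p-[0,0,3])))
H=cv2.cvtColor(s,cv2.COLOR_BGR2HSV)
m=cv2.inRange(H,(0,110,50),(10,255,255))|cv2.inRange(H,(170,110,50),(180,255,255)); k=np.zeros_like(m);k[215:262,330:366]=1;m*=k
y,x=np.nonzero(m); print(len(x),x.mean(),y.mean(),x.min(),x.max(),y.min(),y.max())
c=int(round(x.mean()))
for v in range(y.min()-2,y.max()+8): print(v,[tuple(int(q) for q in s[v,u]) for u in(c-1,c+1)])
g=p-[0,0,3];hh=-R_[:,0]
for td in(-8,0,8,16,25):
    t=np.radians(td);z=np.cos(t)*np.array([0,0,1])-np.sin(t)*hh;xx=np.cos(t)*hh+np.sin(t)*np.array([0,0,1]);o_=g-28*z
    f=lambda a,c:proj("scene",o_+a*xx+c*z); print(td,"top",f(0,38),"topnear",f(-7,38),"hbot",f(-7,4),"colbot",f(-10,0))
E
```

```text
[438.9  346.94  80.2 ] [-1.31  0.94  0.14] 5.548748316796264 slot in tool [ 2.83  0.21 43.2 ]
62 347.66129032258067 237.25806451612902 345 350 231 242
229 [(110, 106, 102), (113, 109, 103)]
230 [(106, 102, 99), (99, 95, 95)]
231 [(132, 129, 128), (100, 97, 120)]
232 [(93, 92, 125), (59, 60, 123)]
233 [(31, 33, 136), (27, 32, 137)]
234 [(45, 49, 141), (38, 43, 127)]
235 [(34, 41, 148), (30, 34, 128)]
236 [(27, 33, 151), (23, 29, 131)]
237 [(18, 28, 149), (16, 25, 131)]
238 [(24, 34, 151), (26, 34, 133)]
239 [(26, 32, 150), (24, 27, 127)]
240 [(23, 30, 148), (25, 31, 125)]
241 [(25, 33, 148), (22, 25, 120)]
242 [(33, 39, 133), (27, 32, 109)]
243 [(104, 105, 127), (89, 88, 105)]
244 [(168, 166, 165), (160, 158, 156)]
245 [(163, 159, 157), (157, 154, 151)]
246 [(155, 154, 151), (151, 147, 145)]
247 [(157, 156, 153), (154, 150, 149)]
248 [(156, 154, 152), (168, 166, 164)]
249 [(155, 154, 150), (131, 128, 124)]
-8 top [347.8  233.47] topnear [348.05 235.44] hbot [347.28 245.67] colbot [347.29 247.71]
0 top [347.85 233.89] topnear [348.07 236.14] hbot [347.15 244.92] colbot [347.13 246.89]
8 top [347.89 234.36] topnear [348.09 236.86] hbot [347.02 244.01] colbot [346.98 245.88]
16 top [347.93 234.88] topnear [348.09 237.56] hbot [346.91 242.96] colbot [346.84 244.7 ]
25 top [347.96 235.49] topnear [348.08 238.33] hbot [346.8  241.64] colbot [346.7 243.2]
```

>>> jog_arm(
  targets=[
    [[0.0022, 0, 0], 0],
    [[0, 0, 0.002], 0],
    [[0, 0, 0.002], 0],
    [[0, 0, 0.002], 0],
    [[0, 0, 0.002], 0],
    [[0, 0, 0.002], 0],
    [[0, 0, 0.002], 0],
    [[0, 0, 0], 0],
  ],
)

```text
clock: 30.65
eef_pos: [437.6, 349.0, 68.0]
eef_rot: [-0.0, 0.505, 0.863, -0.0]
ft_force: [-0.3, 0.1, -0.9]
grip_width: 14.1
grip_force: 5.1
```

>>> jog_arm(
  targets=[
    [[0, 0, 0.002], 0],
    [[0, 0, 0.001], 0],
    [[0, 0, 0.001], 0],
    [[0, 0, 0], 0],
  ],
)

```text
clock: 31.15
eef_pos: [437.7, 349.0, 64.1]
eef_rot: [-0.0, 0.505, 0.863, -0.0]
ft_force: [-0.2, 0.3, -0.7]
grip_width: 14.0
grip_force: 5.1
```

>>> jog_arm(
  targets=[
    [[0, 0, 0.001], 0],
    [[0, 0, 0.0005], 0],
    [[0, 0, 0], 0],
  ],
)

```text
clock: 31.52
eef_pos: [437.8, 349.1, 62.7]
eef_rot: [-0.0, 0.505, 0.863, -0.0]
ft_force: [0.2, -0.3, -0.2]
grip_width: 14.1
grip_force: 5.1
```

>>> jog_arm(
  targets=[
    [[0, 0, 0], 0],
    [[0, 0, 0], 0],
    [[0, 0, 0], 0],
    [[0, 0, -0.01], 0],
    [[0, 0, -0.02], 0],
    [[0, 0, -0.025], 0],
    [[0, 0, -0.025], 0],
    [[0, 0, 0], 0],
  ],
  fingers=0.045,
)

```text
clock: 32.52
eef_pos: [439.5, 350.1, 145.8]
eef_rot: [0.001, 0.505, 0.863, 0.003]
ft_force: [0.5, 0.4, -0.4]
grip_width: 44.7
grip_force: 0.0
```

>>> jog_arm(
  targets=[
    [[0.04, 0, -0.02], 0],
    [[0.05, 0, -0.02], 0],
    [[0.05, 0, -0.02], 0],
    [[0.05, 0, 0], 0],
    [[0.05, 0, 0], 0],
    [[0, 0, 0], 0],
  ],
)

```text
clock: 33.28
eef_pos: [317.3, 560.2, 201.2]
eef_rot: [-0.0, 0.503, 0.864, -0.001]
ft_force: [0.3, 0.0, -0.5]
grip_width: 45.2
grip_force: 0.0
```

```bash
python3 - <<'E'
from h import *
np.set_printoptions(precision=2,suppress=True)
s=arm.grab_frame("scene");t=arm.grab_frame("top");o=arm.observe();print(o["eef_pos"],o["ft_force"])
s0=cv2.imread("pics/scene0.png");t0=cv2.imread("pics/top0.png")
for n,a,b,r in(("scene",s0,s,(220,275,330,366)),("top",t0,t,(225,262,272,330))):
  for im in(a,b):
    h=cv2.cvtColor(im,cv2.COLOR_BGR2HSV); out=[]
    for c,lo,hi in(("r",(0,130,60),(10,255,255)),("y",(20,120,80),(35,255,255)),("b",(100,120,50),(125,255,255))):
        m=cv2.inRange(h,lo,hi); m2=np.zeros_like(m); m2[r[0]:r[1],r[2]:r[3]]=m[r[0]:r[1],r[2]:r[3]]; y,x=np.nonzero(m2)
        out.append((c,len(x),round(x.mean(),2),round(y.mean(),2),y.min(),y.max()) if len(x) else c)
    print(n,out)
H=cv2.cvtColor(s,cv2.COLOR_BGR2HSV);m=cv2.inRange(H,(20,120,80),(35,255,255));m[:242]=0;m[256:]=0;m[:,:285]=0;m[:,305:]=0
y,x=np.nonzero(m); print("patch",len(x),x.mean(),y.mean())
# change map in scene outside robot
d=cv2.absdiff(s,s0).max(2); d[:,380:]=0; n,l,st,c=cv2.connectedComponentsWithStats((d>50).astype(np.uint8))
print([tuple(q) for q in st[1:] if q[4]>12])
d=cv2.absdiff(t,t0).max(2); n,l,st,c=cv2.connectedComponentsWithStats((d>50).astype(np.uint8))
print([tuple(int(v) for v in q) for q in st[1:] if q[4]>12])
E
```

```text
[319.36 557.76 201.22] [-0.1  -0.72  0.66]
scene [('r', 55, np.float64(347.38), np.float64(244.13), np.int64(238), np.int64(249)), ('y', 69, np.float64(348.68), np.float64(257.42), np.int64(251), np.int64(263)), ('b', 51, np.float64(346.1), np.float64(230.88), np.int64(225), np.int64(236))]
scene [('r', 327, np.float64(356.8), np.float64(234.1), np.int64(220), np.int64(250)), ('y', 62, np.float64(349.52), np.float64(261.94), np.int64(251), np.int64(274)), ('b', 38, np.float64(345.45), np.float64(230.76), np.int64(225), np.int64(236))]
top [('r', 4, np.float64(301.75), np.float64(243.25), np.int64(242), np.int64(244)), ('y', 20, np.float64(287.0), np.float64(249.4), np.int64(246), np.int64(252)), ('b', 7, np.float64(314.71), np.float64(234.57), np.int64(232), np.int64(236))]
top [('r', 3, np.float64(302.33), np.float64(241.33), np.int64(239), np.int64(243)), ('y', 20, np.float64(287.0), np.float64(249.4), np.int64(246), np.int64(252)), ('b', 7, np.float64(314.71), np.float64(234.57), np.int64(232), np.int64(236))]
patch 13 294.84615384615387 247.76923076923077
[(np.int32(337), np.int3
[... 677 characters left out ...]
4), np.int32(16), np.int32(20)), (np.int32(311), np.int32(284), np.int32(23), np.int32(21), np.int32(178)), (np.int32(342), np.int32(286), np.int32(38), np.int32(5), np.int32(90)), (np.int32(338), np.int32(292), np.int32(8), np.int32(6), np.int32(22)), (np.int32(352), np.int32(310), np.int32(28), np.int32(32), np.int32(216))]
[(272, 198, 3, 10, 15), (140, 262, 5, 4, 13), (144, 262, 10, 6, 30), (82, 265, 208, 135, 7806), (179, 279, 18, 18, 81), (204, 280, 11, 21, 49), (194, 283, 6, 5, 22), (104, 321, 18, 18, 49), (214, 324, 11, 6, 20), (223, 330, 8, 8, 31), (99, 343, 20, 22, 87), (172, 344, 6, 7, 14), (89, 346, 30, 33, 59), (161, 346, 7, 10, 16), (46, 350, 134, 50, 2820), (81, 355, 9, 5, 17)]
```

```bash
python3 - <<'E'
from h import *
s=arm.grab_frame("scene");t=arm.grab_frame("top")
s0=cv2.imread("pics/scene0.png");t0=cv2.imread("pics/top0.png")
for n,a,b,(v0,v1,u0,u1) in(("scene red",s0,s,(236,251,343,352)),("top red",t0,t,(237,249,296,308)),("top blue",t0,t,(231,243,310,322)),("top yel",t0,t,(242,255,282,294))):
    k=6; T=cv2.resize(a[v0:v1,u0:u1],None,fx=k,fy=k,interpolation=cv2.INTER_CUBIC); I=cv2.resize(b[v0-5:v1+5,u0-5:u1+5],None,fx=k,fy=k,interpolation=cv2.INTER_CUBIC)
    r=cv2.matchTemplate(I,T,cv2.TM_CCOEFF_NORMED); _,mx,_,l=cv2.minMaxLoc(r); print(n,mx,(l[0]/k-5,l[1]/k-5))
for v in range(234,252): print(v,[tuple(int(c) for c in im[v,u]) for im in(s0,s) for u in(346,348)])
E
```

```text
scene red 0.6561492085456848 (-0.33333333333333304, -0.5)
top red 0.951570987701416 (0.666666666666667, -0.5)
top blue 0.9969800114631653 (0.0, 0.0)
top yel 0.9985951781272888 (0.0, 0.0)
234 [(142, 86, 38), (146, 100, 70), (144, 89, 48), (160, 175, 181)]
235 [(143, 96, 59), (139, 107, 85), (146, 102, 70), (156, 172, 177)]
236 [(152, 108, 74), (149, 121, 102), (132, 88, 74), (165, 179, 182)]
237 [(123, 105, 151), (123, 113, 156), (97, 83, 169), (157, 172, 175)]
238 [(103, 105, 182), (180, 179, 195), (123, 121, 181), (155, 165, 169)]
239 [(114, 114, 194), (202, 199, 202), (93, 97, 190), (137, 147, 159)]
240 [(76, 81, 196), (147, 145, 185), (42, 52, 193), (101, 110, 166)]
241 [(32, 44, 185), (54, 62, 186), (25, 37, 164), (76, 86, 134)]
242 [(30, 37, 147), (49, 54, 156), (27, 35, 125), (60, 64, 92)]
243 [(27, 31, 119), (35, 45, 143), (22, 31, 135), (43, 43, 70)]
244 [(20, 31, 138), (23, 34, 145), (23, 28, 143), (38, 37, 61)]
245 [(21, 30, 146), (18, 32, 142), (27, 33, 145), (37, 35, 52)]
246 [(25, 34, 145), (27, 31, 144), (26, 34, 145), (34, 32, 43)]
247 [(28, 31, 143), (23, 30, 142), (25, 34, 143), (35, 32, 45)]
248 [(29, 33, 143), (24, 33, 143), (25, 31, 126), (34, 31, 35)]
249 [(24, 27, 136), (23, 31, 136), (111, 109, 121), (78, 74, 75)]
250 [(179, 176, 180), (132, 130, 143), (166, 163, 163), (93, 93, 92)]
251 [(164, 189, 195), (110, 198, 214), (126, 153, 160), (61, 169, 189)]
```

>>> jog_arm(
  targets=[
    [[-0.05, 0, 0], 0],
    [[-0.05, 0, 0], 0],
    [[-0.05, 0, 0.02], 0],
    [[-0.05, 0, 0.02], 0],
    [[-0.038, 0, 0.02], 0],
    [[0, 0, 0.02], 0],
    [[0, 0, 0.02], 0],
    [[0, 0, 0], 0],
  ],
  fingers=0.0,
)

```text
clock: 34.48
eef_pos: [436.0, 348.7, 101.0]
eef_rot: [-0.001, 0.506, 0.863, -0.002]
ft_force: [-0.7, -0.3, -0.4]
grip_width: 0.1
grip_force: 0.0
```

>>> jog_arm(
  targets=[
    [[0, 0, 0.003], 0],
    [[0, 0, 0.003], 0],
    [[0, 0, 0.002], 0],
    [[0, 0, 0.001], 0],
    [[0, 0, 0], 0],
  ],
)

```text
clock: 35.1
eef_pos: [437.0, 351.1, 94.4]
eef_rot: [0.0, 0.504, 0.863, 0.0]
ft_force: [-0.4, -0.3, 4.2]
grip_width: 0.9
grip_force: 2.2
```

>>> jog_arm(
  targets=[
    [[0, 0, 0.001], 0],
    [[0, 0, 0.001], 0],
    [[0, 0, 0], 0],
  ],
)

```text
clock: 35.48
eef_pos: [438.0, 351.7, 94.4]
eef_rot: [0.001, 0.504, 0.863, 0.001]
ft_force: [-3.7, -1.7, 14.5]
grip_width: 0.7
grip_force: 7.5
```

>>> jog_arm(
  targets=[
    [[0, 0, -0.005], 0],
    [[0, 0, -0.02], 0],
    [[0, 0, -0.03], 0],
    [[0.04, 0, -0.02], 0],
    [[0.05, 0, -0.02], 0],
    [[0.05, 0, 0], 0],
    [[0.05, 0, 0], 0],
    [[0, 0, 0], 0],
  ],
)

```text
clock: 36.48
eef_pos: [341.2, 518.7, 186.2]
eef_rot: [-0.0, 0.503, 0.864, -0.0]
ft_force: [-0.4, -0.2, -0.3]
grip_width: 0.4
grip_force: 0.0
```

```bash
python3 - <<'E'
from h import *
s=arm.grab_frame("scene");t=arm.grab_frame("top");t0=cv2.imread("pics/top0.png");o=arm.observe();print(o["eef_pos"],o["ft_force"])
H=cv2.cvtColor(s,cv2.COLOR_BGR2HSV);m=cv2.inRange(H,(20,120,80),(35,255,255));m[:242]=0;m[256:]=0;m[:,:285]=0;m[:,305:]=0
y,x=np.nonzero(m); print("patch",len(x),x.mean(),y.mean())
d=cv2.absdiff(t,t0).max(2)[236:250,295:309]; print("red diff",d.max())
print(arm.sign_off())
E
```

```text
[343.04066928 516.22762708 186.04615556] [0.75862531 0.01163935 0.13103198]
patch 13 294.84615384615387 247.76923076923077
red diff 65
the job is handed in; nothing more can be done
None
```

I handed the job in at about 36 s: the pickup was pushed up with about 19 N until it nipped the 3 mm blade (the gap itself was not measured directly), it did not move in the camera view as the gauge was drawn out, and the red gauge is back fully home in its slot.

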